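# Load a second slotted weight onto a spring tester's hanger

## Robot

A 7-joint arm with a two-finger parallel gripper is mounted at the origin on the work surface. World frame = base frame: x ahead of the robot, y to its left, z up, the work surface at z = 0. Lengths are in mm, angles in rad, forces in N, time in s.
With the tool pointing down it reaches from about 425 to 925 mm from the base axis. Payload 6.8 kg.
Tool frame: the origin (TCP) lies between the finger pads; the fingertips stand tips_ahead ahead of it and the grasp point (between the pads) is the TCP (tips_ahead is the distance from the TCP to the fingertips, in mm); z points along the fingers, y is the line along which they close (so a half turn about z gives the same grasp; the last joint's range is limited). The gripper opens to 88 mm and grips with 3 to 60 N. Pads are 20 mm wide; open, the fingers measure 115 mm over their backs; the gripper's body (75 mm by 178 mm) begins 61 mm behind the grasp point.
Start: joints at [1.17, 0.477, 0.022, 1.555, -0.011, 1.109, -0.083], TCP at [194.837, -646.286, 241.664] pointing down, gripper open.
Joint ranges: [-2.96, 2.96], [-0.34, 2.1], [-1.41, 1.46], [0.24, 2.44], [-1.37, 4.51], [0.17, 1.92], [-2.96, 2.96]. Speed limits (rad/s): [2.39, 2.39, 3.14, 3.14, 3.14, 3.14, 3.14].

## Interface

Orientations are given as a rotation vector (axis times angle).
In Python, from workcell import observe, camera, camera_model, sign_off, spot_in, tips_ahead gives the robot as it stands.
- The arm moves only by the tool move_arm, never from a script. Its argument "motion" is a list of rows, each a list of 3 entries, a list of its own where there are three numbers: the gripper command: -1 is shut, 1 is fully open, values between are in proportion, then the shift along the tool's x, y, z in units of 30 mm (1.0 is 30 mm), then the turn, a rotation vector about the tool's x, y, z in units of 5 degrees (1.0 is 5 degrees). In form: [[fingers, [dx, dy, dz], [rx, ry, rz]], ...]. A call has 1 to 10 rows; each row shifts and turns the commanded pose from where the row before left it, along the tool's axes as they then stand; what a row does not reach is not made up. A row lasts 1/12 s, in which the tool goes at most 41.7 mm and 7.16 degrees, less where a joint would pass 70% of its speed; a pose out of reach is approached as far as the arm can. A call is refused whole if a number of a shift passes 1 or a number of a turn 1, either way. A call with a gripper value outside its range is refused whole. The fingers move at their own pace and stop on an object; "newtons" is the grip in N (left out, the last holds). Time passes only in rows, so rows that do not move let the fingers close. It gives the time, the measured TCP pose, the force, the opening and the grip force at its end, in the units of the state.
- observe(): the state, without advancing time (a new reading comes with each control period).
- camera(name): name is "side" or "top" or "wrist"; returns the picture (384x512x3 uint8, blue, green, red); there is no depth.
- camera_model(name): a dict with "fx", "fy", "cx", "cy" (pixels), "eye" and "orientation" of the camera in the world. Camera axes: x right, y up, looking along -z (the intrinsics and any distortion apply to the point x, -y, -z); pixel columns grow to the right and rows downward; lengths in mm; the calibration is good to about 2 mm. The wrist camera is an equidistant fisheye: a pixel r from the principal point sees the ray r / f radians off the axis. A picture is of the moment at which its call begins: read the wrist's pose just before it. camera_model takes no time and is no camera call; for the wrist camera it gives the pose at the moment of the call.
- sign_off(): hands the job in; it is judged then, once.
Trained networks look in the newest picture that a camera, given by its name, has taken for a name from the list of things; names that differ only in an ending like _2 or _b are one class to them, and where a whole thing is asked for, a point or a joint stands for the part that bears it (a point fixed in the world has none). Each returns a list of dicts, best first, with "score" (0 to 1); they miss things now and then, are a little off and sometimes report something else, mostly with a low value. They report only what shows in the picture. A call takes as long as a camera call. They do not tell look-alikes from the thing itself.
- spot_in(name, camera): "box" ([centre column, centre row, width, height] in pixels, round what is visible of it).
The state is a dict: "time": time; "joints": joint angles; "dq": joint speeds; "joint_torque": joint torques, N m; "ee_pos": TCP position; "orientation": TCP orientation; "contact_force": force on the tool from outside, world axes, zero at the start; "moment": the same for the moment, N m; "finger_gap": finger opening in mm; "finger_force": force on a finger pad.
Only numpy, scipy, OpenCV 4.12 (cv2) and the standard library are available. Lean on these libraries where they do the work, as an engineer would, in place of code of your own. Each camera call takes 0.05 s, during which the arm holds its last target. There are 200 camera calls.

## Task

Take the larger of the two slotted weights off the wooden rest and slide it sideways onto the stem of the spring tester's hanger, above the weight that already hangs there, with its slot pointing the opposite way to that weight's slot. Let it down so that it nests flat and centred on the lower weight, and leave both hanging freely and still. Leave the smaller weight and everything else on the bench where it is.

Things in the scene. Friction and masses are not known exactly. Their poses are not given: they have to be found in the camera images.
- weight_mid (a point): The weight to load: steel disc 60 mm across, 14 mm thick, about 0.28 kg, the larger of the two on the rest. Point: disc centre, half-way up (7 mm above its underside), z up. Below it has a round recess 31 mm across, 5 mm deep, that nests over the boss of what is under it; on top a slotted boss 4 mm high, tapering from 27 to 22 mm across. On the rest its underside is 62 mm above the table.
- weight_mouth (a point): Mouth of its slot: rim point 30 mm from the disc centre along its +x, half-way up; axes as the disc. The straight slot, 12 mm wide (mouth slightly flared), opens towards +x and runs from here past the centre, ending square 5 mm beyond the centre on the -x side.
- weight_lug (a point): Grip point in its lug, opposite the slot: 46 mm from the disc centre towards -x, 18 mm above the underside; axes as the disc. The lug is an upright block 10 mm wide along y (grip across this), 20 mm long along x (36 to 56 mm from the centre) and 30 mm high from the level of the underside, joined to the rim by a 10 mm high neck.
- first_mid (a point): The weight already on the hanger: same form and size as the one to load, loose, nested on the pan's boss. Point: its disc centre, half-way up; its slot opens towards its own +x, its lug is at -x, z up. Its top face is 7 mm, its boss top 11 mm and its lug top 23 mm above this point. A weight nested on it has its centre 14 mm above this point.
- stem (a point): Point on the axis of the hanger's upright stem, 40 mm above the top of the hanger pan (sinks with the hanger). The stem is a steel rod 8 mm in diameter that rises from the round pan (56 mm across) straight up into the spring head. The pan has a central boss like the weights'.
- hanger (a joint): How far the spring has let the hanger sink, in m: 0 at its upper stop, at most 0.018; about 1.25 mm per newton of load. It moves only vertically.
- head (a point): Centre of the underside of the stand's spring head, 168 mm above the table, around the stem: upright cylinder 60 mm across, 42 mm high, under a drum 104 mm across reaching 248 mm above the table. No room for a gripper straight above the weights' lugs. An arm leads from it 60 degrees left of this point's +x to a 30 by 44 mm column 105 mm away. Base 180 mm square, centred at x 30, y 45 mm.
- thin_mid (a point): The other, smaller weight on the rest, of the same form but 50 mm in diameter and 10 mm thick, with a lug 14 mm long; centre of its disc half-way up. Not to be used.
- rest: Wooden rest fixed to the table: 70 mm along x, 190 mm along y and 50 mm high, with two 52 mm square pads on it, 12 mm higher, at y = -60 and +60 mm, one weight lying on each pad, either way round. Origin at the centre of its underside.
- reel: Solder reel standing on its flange, 48 mm in diameter and 34 mm high; origin at the centre of its underside. Bystander.
- driver_grip (a point): Middle of the handle of a screwdriver about 150 mm long lying on the table. Bystander.
- jar: Small white jar with a black lid, 48 mm in diameter, 50 mm high; origin at the centre of its underside. Bystander.
- meter: Yellow multimeter lying flat, 150 by 80 by 40 mm; origin at the centre of its underside. Bystander.
- tweezers: Flat steel tweezers about 150 mm long lying on the table; origin near the middle. Bystander.
- board: Green circuit board 100 by 70 mm lying flat, parts up to 16 mm high; origin at the centre of its underside. Bystander.
There are look-alikes about, which are no part of the job. Leave any pink or yellow look-alike of the part that bears weight_mid alone.

How it is judged (in metres and radians):
On the way, in this order (a step that is already met when the one before it is completed fails the run):
1. the larger weight is lifted off the rest (height (world z) of weight_mid above 0.1 m), for 0.1 s.
2. the weight is on the stem, the stem at the end of its slot (horizontal distance between weight_mid and stem below 0.006 m), for 0.1 s.
At the end, for the whole second after the job is handed in: Larger weight nested on the first (centres 12.0 to 15.8 mm apart in height), both within 5 mm of the stem axis and 0.06 rad of level, first nested on the pan, slots opposite within about 40 degrees, hanger at rest, smaller weight within 15 mm of its start (z of weight_mid in the frame of first_mid between 0.012 and 0.0158 m and horizontal distance between each of weight_mid, first_mid and stem below 0.005 m and z of first_mid in the frame of stem between -0.035 and -0.0312 m and x of weight_lug in the frame of first_mid above 0.035 m and angle between each of weight_mid, first_mid's own z axis and vertical below 0.06 rad and velocity of joint hanger between -0.01 and 0.01 m/s and distance of thin_mid from where it was at the start of the episode below 0.015 m); the robot touches nothing.
It fails at once if a bystander on the bench is pushed more than 25 mm (distance of any of driver_grip, meter, tweezers, jar, board, reel from where it was at the start of the episode above 0.025 m).
It also fails if it takes over 46 s, if anything falls off the work surface, if the arm or the gripper's body presses on something with over 40 N, if the wrist force passes 120 N, or if a joint passes its speed limit or range.

## Working session

There is one attempt and no reset: what is moved stays moved. The work goes in short steps, Python scripts to look and compute and a tool call to move; the robot and the scene stay as the last step left them, time stands still between calls to the robot, and variables do not carry over. Pictures are saved under pics/ and viewed, at most 10 in all, crops included, and the job is handed in when it is done.

Besides the shell and the picture viewer there is one more tool, called after ">>>" as a command line: name --argument value ..., lists and objects as JSON in quotes. move_arm: Moves the arm, as the interface text tells. Its arguments: {"type":"object","properties":{"motion":{"type":"array"},"newtons":{"type":"number"}},"required":["motion"]}

```bash
mkdir -p pics; ls; python3 - <<'E'
from workcell import *
import cv2,numpy as np
print(observe(), tips_ahead if not callable(tips_ahead) else tips_ahead())
ims=[]
for c in ["side","top","wrist"]:
    im=camera(c); cv2.imwrite(f"pics/{c}0.png",im); print(c,camera_model(c))
    for n in ["weight_mid","stem","rest","head","thin_mid","first_mid"]:
        print(n,[([round(v) for v in d["box"]],round(d["score"],2)) for d in spot_in(n,c)[:4]])
E
```

```text
pics
{'time': 0.0, 'joints': array([ 1.16990517,  0.4777637 ,  0.02233045,  1.55644757, -0.01147692,
        1.1092886 , -0.08308571]), 'dq': array([-1.82962154e-03,  2.95772999e-04,  1.19511997e-03, -9.73738940e-04,
        8.76178005e-05,  1.37890472e-03,  6.53542101e-04]), 'joint_torque': array([ 4.70318846e-04, -5.82857358e+01,  1.53452687e+00, -2.72610390e+01,
       -5.43578644e-02,  1.68872997e-02,  1.77061129e-04]), 'ee_pos': array([ 194.64573497, -645.73497437,  240.70756645]), 'orientation': array([-3.10626143e+00, -4.58106115e-01,  6.34905462e-04]), 'contact_force': array([-0.04211134, -0.22986219, -0.77140173]), 'moment': array([0.00068469, 0.01267919, 0.02247309]), 'finger_force': 0.0, 'finger_gap': 87.75506096996679} 19.0
side {'fx': 437.9420270054305, 'fy': 437.9420270054305, 'cx': 260.00542265736743, 'cy': 185.6775707434946, 'eye': array([ 19.86984049, 882.88779175, 813.75335263]), 'orientation': array([ 0.38245969, -1.24995213, -2.29342526])}
weight_mid [([269, 160, 14, 16], 0.53), ([295, 160, 22, 12], 0.51), ([308, 154, 3, 7], 0.46)]
stem [([286, 278, 43, 36], 0.59)
[... 275 characters left out ...]
1745, 'eye': array([ 471.30891723,    4.46114698, 1335.14516692]), 'orientation': array([ 0.06804479, -0.11083695, -1.58908797])}
weight_mid [([355, 177, 25, 34], 0.98), ([392, 163, 33, 22], 0.77), ([362, 129, 25, 20], 0.62)]
stem [([353, 178, 22, 34], 0.22)]
rest [([326, 177, 75, 36], 0.57), ([354, 180, 21, 31], 0.48)]
head [([185, 187, 81, 75], 0.9)]
thin_mid [([307, 181, 22, 22], 0.87)]
first_mid []
wrist {'fx': 297.3186396354542, 'fy': 297.3186396354542, 'cx': 247.90538103920773, 'cy': 197.9562457066566, 'eye': array([ 269.58909006, -624.45544007,  384.43293642]), 'orientation': array([-0.24344396,  0.1819043 , -1.26973708])}
weight_mid []
stem []
rest []
head []
thin_mid []
first_mid []
```

```bash
python3 - <<'E'
import cv2,numpy as np
t=cv2.imread("pics/top0.png"); s=cv2.imread("pics/side0.png")
cv2.imwrite("pics/a.png",cv2.resize(t[90:290,120:440],(800,500),interpolation=cv2.INTER_CUBIC))
cv2.imwrite("pics/b.png",cv2.resize(s[120:320,120:390],(800,592),interpolation=cv2.INTER_CUBIC))
E
```

```text
(no output)
```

View pics/a.png

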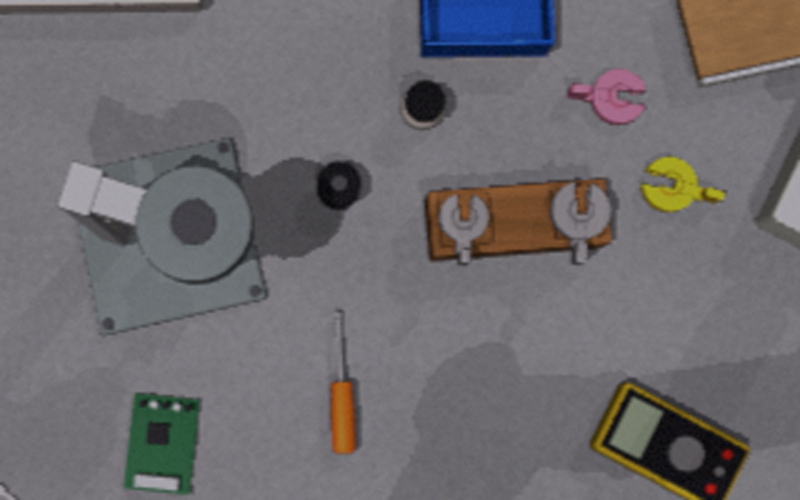

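View pics/b.png

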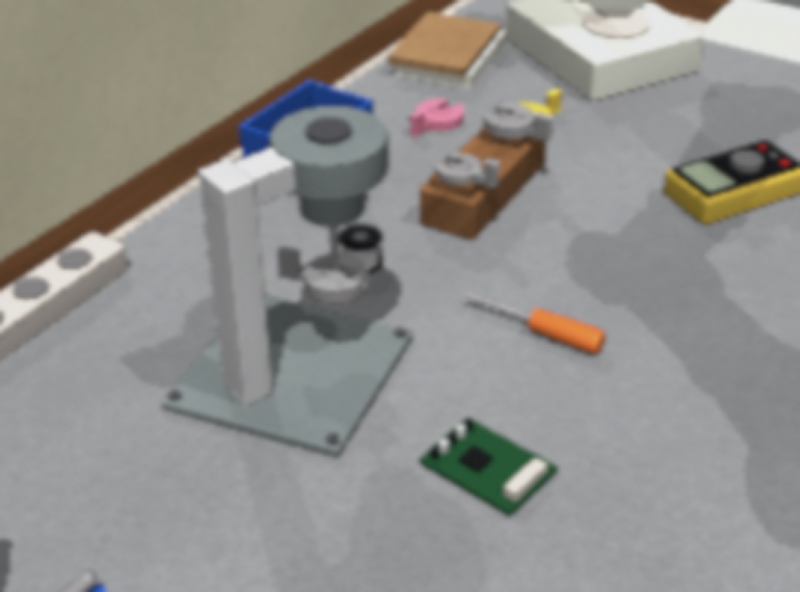

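Top crop: the larger weight sits on the right pad at crop (581,210), which is full-frame pixel (352,174), with its lug towards the robot. The candidates for it are:
- the smaller weight at full-frame (306,177)
- the pink look-alike at (367,129)
- the yellow look-alike at (388,164)

The steel 60 mm disc on the right pad fits the description. Side crop: the first weight is at (335,278) and its lug at (290,263). The close crop of my choice will come from the wrist camera.

```bash
cat > h.py <<'E'
import numpy as np,cv2
from scipy.spatial.transform import Rotation as R
from scipy.optimize import least_squares
from workcell import *
def ray(m,u,v,fish=False):
    a=np.array([(u-m["cx"])/m["fx"],(v-m["cy"])/m["fy"]])
    if fish:
        th=np.hypot(*a); d=np.r_[a*np.sinc(th/np.pi)/max(np.cos(th),1e-6)/ (np.sinc(th/np.pi)) *np.tan(th)/np.tan(th)/1,1.] if False else np.r_[a/th*np.sin(th),np.cos(th)]
    else: d=np.r_[a,1.]
    d=d*[1,-1,-1]
    return np.array(m["eye"]),R.from_rotvec(m["orientation"]).apply(d/np.linalg.norm(d))
def atz(m,u,v,z,fish=False):
    e,d=ray(m,u,v,fish); return e+d*(z-e[2])/d[2]
def proj(m,P,fish=False):
    p=R.from_rotvec(m["orientation"]).inv().apply(np.atleast_2d(P)-m["eye"])*[1,-1,-1]
    if fish:
        r=np.hypot(p[:,0],p[:,1]); th=np.arctan2(r,p[:,2]); a=p[:,:2]/r[:,None]*th[:,None]
    else: a=p[:,:2]/p[:,2:]
    return a*[m["fx"],m["fy"]]+[m["cx"],m["cy"]]
E
sed -i 's/d=np.r_\[a\*np.sinc.*else np.r_/d=np.r_/' h.py
python3 - <<'E'
from h import *
np.set_printoptions(precision=1,suppress=True)
t,s=camera_model("top"),camera_model("side")
T=lambda x,y,z:atz(t,120+x/2.5,90+y/2.5,z)
S=lambda x,y:(120+x*.3375,120+y*.3375)
print("big",T(581,208,76),"lug",T(581,250,92),"small",T(465,217,72))
print("head top",T(195,222,248),"rest corners",[T(*c,50) for c in [(428,192),(606,180),(612,244),(433,258)]])
print("base",[T(*c,8) for c in [(75,168),(232,140),(267,298),(103,333)]])
print("column",T(80,188,248))
h=T(195,222,248)
for n,p in dict(first=(333,278),lug=(290,263),head=(333,208)).items():
    e,d=ray(s,*S(*p)); k=np.dot((h-e)[:2],d[:2])/np.dot(d[:2],d[:2]); print(n,e+k*d)
o=observe(); r=R.from_rotvec(o["orientation"]); m=camera_model("wrist")
print("cam in tool",r.inv().apply(m["eye"]-o["ee_pos"]),(r.inv()*R.from_rotvec(m["orientation"])).as_matrix(), r.as_matrix())
E
```

```text
big [ 657.2 -283.6   76. ] lug [ 611.8 -278.    92. ] small [ 650.6 -163.6   72. ]
head top [625.5  99.1 248. ] rest corners [array([ 681. , -128.4,   50. ]), array([ 690.5, -317.4,   50. ]), array([ 622.3, -320.6,   50. ]), array([ 611. , -131.6,   50. ])]
base [array([720.8, 248.8,   8. ]), array([748.8,  79.1,   8. ]), array([575.8,  43.7,   8. ]), array([541.9, 218.8,   8. ])]
column [657.6 200.2 248. ]
first [629.1 102.   88.1]
lug [658.9 127.4 109.4]
head [626.5  99.9 166.8]
cam in tool [  77.9    0.7 -142.7] [[-0.   1.   0.3]
 [ 1.   0.   0. ]
 [ 0.   0.3 -1. ]] [[ 1.   0.3  0. ]
 [ 0.3 -1.  -0. ]
 [ 0.   0.  -1. ]]
```

>>> move_arm --motion '[[0,[0.95,-0.5,0],[0,0,0]],[0,[0.95,-0.5,0],[0,0,0]],[0,[0.95,-0.5,0],[0,0,0]],[0,[0.95,-0.5,0],[0,0,0]],[0,[0.95,-0.5,0],[0,0,0]],[0,[0.95,-0.5,0],[0,0,0]],[0,[0.95,-0.5,0],[0,0,0]],[0,[0.95,-0.5,0],[0,0,0]],[0,[0.95,-0.5,0],[0,0,0]],[0,[0.95,-0.5,0],[0,0,0]]]' --newtons 30

```text
time: 1.88
ee_pos: [425.4, -419.2, 241.9]
orientation: [3.108, 0.458, 0.0]
contact_force: [0.6, 1.1, -0.4]
finger_gap: 44.1
finger_force: 0.0
```

>>> move_arm --motion '[[0,[0.8,-0.5,0],[0,0,0]],[0,[0.8,-0.5,0],[0,0,0]],[0,[0.5,-0.2,0],[0,0,0]],[0,[0,0,0],[0,0,1]],[0,[0,0,0],[0,0,1]],[0,[0,0,0],[0,0,1]],[0,[0,0,0],[0,0,0.4]],[0,[0,0,0],[0,0,0]]]'

```text
time: 2.55
ee_pos: [474.4, -367.7, 241.7]
orientation: [3.141, -0.008, 0.0]
contact_force: [0.4, 0.2, -0.3]
finger_gap: 44.1
finger_force: 0.0
```

```bash
python3 - <<'E'
from h import *
np.set_printoptions(precision=3,suppress=True)
o=observe(); print(o["time"],o["joints"],o["ee_pos"],o["orientation"])
im=camera("wrist"); m=camera_model("wrist"); print(m["eye"],m["orientation"])
cv2.imwrite("pics/w1.png",im)
print(proj(m,[[657,-284,76],[612,-278,92],[651,-164,72]],True))
for n in ["weight_mid","thin_mid","rest","weight_lug"]: print(n,[([round(v) for v in d["box"]],round(d["score"],2)) for d in spot_in(n,"wrist")[:4]])
e=camera_model("side"); eye,d=ray(e,120+290*.3375,120+263*.3375); print([eye+d*(z-eye[2])/d[2] for z in(92,96,100)])
E
```

```text
2.55 [ 0.599  0.356 -0.056  1.738  0.023  1.048 -1.041] [ 474.438 -367.686  241.737] [ 3.141 -0.008  0.   ]
[ 552.427 -368.301  384.478] [-0.222  0.224 -1.563]
[[167.636  20.771]
 [157.111  58.441]
 [ 72.978  42.718]]
weight_mid [([282, 15, 68, 30], 0.96), ([167, 36, 58, 72], 0.85)]
thin_mid [([76, 53, 40, 59], 0.82)]
rest [([134, 40, 150, 78], 0.82)]
weight_lug [([282, 15, 72, 30], 0.96), ([170, 39, 57, 73], 0.88), ([259, 222, 128, 102], 0.71)]
[array([674.707, 108.753,  92.   ]), array([671.078, 113.043,  96.   ]), array([667.448, 117.333, 100.   ])]
```

>>> move_arm --motion '[[0,[0,-0.3,0],[0,1,0]],[0,[0,-0.3,0],[0,1,0]],[0,[0,-0.3,0],[0,1,0]],[0,[0,-0.3,0],[0,1,0]],[0,[0,-0.3,0],[0,1,0]],[0,[0,-0.3,0],[0,1,0]],[0,[0,-0.3,0],[0,1,0]],[0,[0,-0.3,0],[0,1,0]],[0,[0,-0.2,0],[0,1,0]],[0,[0,0,0],[0,1,0]]]'

```text
time: 3.63
ee_pos: [476.4, -292.2, 241.4]
orientation: [-2.906, -0.007, -1.162]
contact_force: [0.1, 0.6, 0.5]
finger_gap: 43.8
finger_force: 0.0
```

>>> move_arm --motion '[[0,[0,0,0],[0,0,0]],[0,[0,0,0],[0,0,0]]]'

```text
time: 3.8
ee_pos: [475.6, -293.7, 240.7]
orientation: [-2.907, -0.0, -1.155]
contact_force: [-0.3, -0.5, -0.2]
finger_gap: 43.9
finger_force: 0.0
```

```bash
python3 - <<'E'
from h import *
np.set_printoptions(precision=3,suppress=True)
o=observe(); print(o["time"],o["joints"],o["ee_pos"],R.from_rotvec(o["orientation"]).as_matrix())
m=camera_model("wrist");im=camera("wrist");  print(m["eye"],m["orientation"])
cv2.imwrite("pics/w2.png",im)
p=proj(m,[[657,-284,76],[612,-278,92],[651,-164,72]],True);print(p)
x,y=map(int,p[0]); x0,y0=max(0,x-80),max(0,y-60); print(x0,y0)
cv2.imwrite("pics/w2c.png",cv2.resize(im[y0:y0+120,x0:x0+160],(800,600),interpolation=cv2.INTER_CUBIC))
for n in ["weight_mid","thin_mid"]: print(n,[([round(v) for v in d["box"]],round(d["score"],2)) for d in spot_in(n,"wrist")[:4]])
E
```

```text
3.8 [ 1.179  0.176 -0.519  2.246 -1.247  0.401  0.224] [ 475.602 -293.699  240.652] [[ 0.727  0.005  0.686]
 [-0.005 -1.     0.013]
 [ 0.686 -0.013 -0.727]]
[ 434.437 -296.258  397.161] [ 0.382 -0.359 -1.538]
[[242.554 158.353]
 [236.613 181.864]
 [154.67  165.307]]
162 98
weight_mid [([325, 165, 60, 37], 0.95), ([272, 118, 48, 27], 0.72), ([245, 170, 47, 61], 0.63)]
thin_mid [([156, 175, 36, 48], 0.62)]
```

View pics/w2c.png

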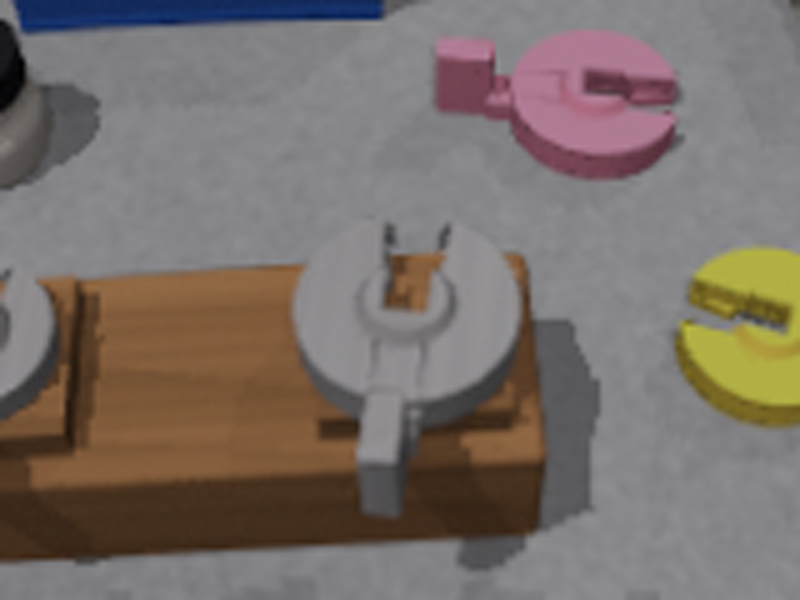

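The crop shows the steel disc with its boss at crop (406,292). The slot points away from the robot and the lug top is at (386,428). The pink and yellow look-alikes stand apart, so the choice is confirmed.

```bash
python3 - <<'E'
from h import *
np.set_printoptions(precision=1,suppress=True)
m=dict(fx=297.3186,fy=297.3186,cx=247.905,cy=197.956,eye=np.array([434.437,-296.258,397.161]),orientation=np.array([.382,-.359,-1.538]))
C=lambda x,y,z:atz(m,162+x/5-.4,98+y/5-.4,z,True)
print("boss",C(406,288,80),"rimL",C(293,310,76),"rimR",C(522,310,76),"rim far",C(415,222,76))
a=[C(368,398,92),C(408,392,92),C(405,465,92),C(360,462,92)];print("lugtop",a,np.mean(a,0))
print("slot mouth",C(388,228,76),C(447,228,76),"slot end",C(384,308,76),C(430,308,76))
E
```

```text
boss [ 659.2 -284.2   80. ] rimL [ 655.3 -254.5   76. ] rimR [ 654.9 -314.5   76. ] rim far [ 684.2 -286.2   76. ]
lugtop [array([ 618.5, -276. ,   92. ]), array([ 620.1, -285.6,   92. ]), array([ 600.1, -285.1,   92. ]), array([ 601. , -274.6,   92. ])] [ 609.9 -280.3   92. ]
slot mouth [ 682.2 -278.9   76. ] [ 682.  -294.9   76. ] slot end [ 655.7 -278.4   76. ] [ 655.6 -290.5   76. ]
```

>>> move_arm --motion '[[0,[0,0,0],[-0.43,0.7,0.45]],[0,[0,0,0],[-0.43,0.65,0.45]],[0,[-0.2,-0.2,0.8],[0,0,0]],[0,[-0.2,-0.2,0.8],[0,0,0]],[0,[-0.2,-0.2,0.8],[0,0,0]],[0,[-0.2,-0.1,0.8],[0,0,0]],[0,[-0.2,-0.1,0.8],[0,0,0]],[0,[-0.2,-0.1,0.7],[0,0,0]],[0,[0,0,0],[0,0,0]]]'

```text
time: 4.7
ee_pos: [547.4, -290.3, 147.6]
orientation: [-2.88, 0.003, -1.078]
contact_force: [-0.6, 0.6, -0.6]
finger_gap: 44.1
finger_force: 0.0
```

```bash
cat >> h.py <<'E'
def delta(P,yaw=None,tilt=None):
    "shift (30mm units) and turn (5deg units) in tool axes from the present pose to TCP P"
    o=observe(); r=R.from_rotvec(o["orientation"]); M=r.as_matrix()
    print("t",round(o["time"],2),"q",o["joints"].round(2),"pos",o["ee_pos"].round(1),"yaw %.1f tilt %.1f roll %.1f"%(np.degrees(np.arctan2(M[1,2],M[0,2])),np.degrees(np.arccos(-M[2,2])),np.degrees(np.arcsin(M[2,1]))),"F",o["contact_force"].round(1),"gap",round(o["finger_gap"],1),"grip",round(o["finger_force"],1))
    print("shift now-axes",(r.inv().apply(np.array(P)-o["ee_pos"])/30).round(2))
    if yaw is not None:
        a,t=np.radians(yaw),np.radians(tilt); z=np.array([np.sin(t)*np.cos(a),np.sin(t)*np.sin(a),-np.cos(t)]); y=np.array([np.sin(a),-np.cos(a),0]); G=R.from_matrix(np.c_[np.cross(y,z),y,z])
        print("turn",(np.degrees((r.inv()*G).as_rotvec())/5).round(2),"shift after turn",(G.inv().apply(np.array(P)-o["ee_pos"])/30).round(2))
E
python3 -c "
from h import *
delta([607.2,-280.1,83],-5.2,50)"
```

```text
t 4.7 q [ 1.16  0.47 -0.67  2.16 -1.36  0.17  0.37] pos [ 547.4 -290.3  147.6] yaw 5.4 tilt 41.2 roll -3.6 F [-0.6  0.6 -0.6] gap 44.1 grip 0.0
shift now-axes [ 0.08 -0.16  2.95]
turn [-1.42  1.82  0.39] shift after turn [-0.4  -0.52  2.88]
```

```bash
cat > fk.py <<'E'
from h import *
import itertools
D=[([1.16990517,.4777637,.02233045,1.55644757,-.01147692,1.1092886,-.08308571],[194.65,-645.73,240.71],[-3.10626,-.458106,.0006]),
([.599,.356,-.056,1.738,.023,1.048,-1.041],[474.438,-367.686,241.737],[3.141,-.008,0]),
([1.179,.176,-.519,2.246,-1.247,.401,.224],[475.602,-293.699,240.652],[-2.907,0,-1.155])]
o=observe(); D.append((o["joints"],o["ee_pos"],o["orientation"]))
def fk(q,L,s):
    ax="zyzyzyz"; r=R.identity(); p=np.zeros(3); l=[L[0],0,L[1],0,L[2],0,L[3]]
    r0=R.from_euler("z",L[4])
    r=r0
    for i in range(7):
        if i in(0,): p=p+r.apply([0,0,L[0]])
        r=r*R.from_euler(ax[i],s[i]*q[i])
        if i==2: p=p+r.apply([0,0,L[1]])
        if i==4: p=p+r.apply([0,0,L[2]])
    p=p+r.apply([0,0,L[3]])
    return p,r*R.from_euler("z",L[5])
if __name__=="__main__":
    best=[]
    for s in itertools.product([1,-1],repeat=4):
        S=[s[0],1,s[1],1,s[2],1,s[3]]
        def f(L):
            e=[]
            for q,p,w in D:
                P,r=fk(q,L,S); e+=list(P-p)+list(300*(r.as_matrix()-R.from_rotvec(w).as_matrix()).ravel())
            return e
        for y0 in(0,np.pi):
          for t0 in (0,1.57,3.14,-1.57):
            k=least_squares(f,[360,549,472,390,y0,t0]); best.append((k.cost,S,k.x))
    best.sort(key=lambda b:b[0]); 
    for b in best[:3]: print(b[0].round(1),b[1],b[2].round(3))
E
python3 fk.py
```

```text
747.8 [-1, 1, -1, 1, -1, 1, -1] [ 2.60583e+02  5.34842e+02  4.76010e+02  2.79812e+02 -7.70000e-02
  1.50400e+00]
747.8 [-1, 1, -1, 1, -1, 1, -1] [ 2.60583e+02  5.34842e+02  4.76010e+02  2.79812e+02 -7.70000e-02
  1.50400e+00]
747.8 [-1, 1, -1, 1, -1, 1, -1] [ 2.60583e+02  5.34842e+02  4.76010e+02  2.79812e+02 -7.70000e-02
  1.50400e+00]
```

```bash
cat > ik.py <<'E'
from fk2 import *
lo=np.array([-2.96,-.34,-1.41,.24,-1.37,.17,-2.96]);hi=np.array([2.96,2.1,1.46,2.44,4.51,1.92,2.96])
def goal(P,yaw,t):
    a,t=np.radians(yaw),np.radians(t); z=np.array([np.sin(t)*np.cos(a),np.sin(t)*np.sin(a),-np.cos(t)]); y=np.array([np.sin(a),-np.cos(a),0])
    return np.array(P),R.from_matrix(np.c_[np.cross(y,z),y,z])
def ik(P,yaw,t,seed=0,n=12,m=.06,q0=None):
    p,G=goal(P,yaw,t); rng=np.random.default_rng(seed); best=None
    mid=np.array([.3,.4,0,1.9,0,.6,-.5]) if q0 is None else np.array(q0)
    for i in range(n):
        s=np.clip(mid+rng.normal(0,.4 if i else 0,7),lo+m+.01,hi-m-.01)
        def e(q):
            A,r=fk(q,k.x); return np.r_[(A-p)/1000,.5*(r.inv()*G).as_rotvec(),.002*(q-mid)]
        z=least_squares(e,s,bounds=(lo+m,hi-m))
        A,r=fk(z.x,k.x); err=np.linalg.norm(A-p)+100*np.linalg.norm((r.inv()*G).as_rotvec()); 
        if best is None or z.cost<best[0]: best=(z.cost,err,z.x)
    return best[1:]
if __name__=="__main__":
    np.set_printoptions(precision=2,suppress=True)
    for t in (30,36,42,48):
        u=np.array([np.cos(np.radians(5.2)),-np.sin(np.radians(5.2))])
        e,q=ik([607,-280,84],-5,t); print("pick",t,round(e,1),q)
        for psi in (-15,0,16,30,45,55):
            v=np.array([np.cos(np.radians(psi)),np.sin(np.radians(psi))]); c=np.array([626,100])-49*v
            e,q=ik([*c,122],psi,t,n=8); print(" place",t,psi,round(e,1),q)
E
python3 ik.py
```

```text
pick 30 2.1 [ 0.31  0.52  0.13  2.07 -1.31  0.23 -0.  ]
 place 30 -15 0.1 [-1.3   0.62  1.06  2.26 -1.07  0.23 -1.26]
 place 30 0 9.9 [-1.14  0.49  0.95  2.28 -1.31  0.23 -0.67]
 place 30 16 0.2 [ 0.33  0.41 -0.66  2.22  1.32  0.23 -2.78]
 place 30 30 0.1 [-0.2   0.35  0.08  2.22 -1.26  0.23  0.02]
 place 30 45 0.0 [ 0.46  0.47 -0.59  2.11 -0.38  0.26 -0.47]
 place 30 55 0.0 [ 0.51  0.51 -0.61  2.04 -0.37  0.39 -0.28]
pick 36 0.1 [ 1.21  0.77 -1.    2.07  1.72  0.35 -2.7 ]
 place 36 -15 16.6 [-1.41  0.7   1.17  2.28 -1.31  0.23 -1.09]
 place 36 0 40.7 [-1.25  0.5   1.07  2.28 -1.31  0.23 -0.7 ]
 place 36 16 12.5 [ 0.84  0.78 -1.35  2.23  1.7   0.67 -2.9 ]
 place 36 30 0.2 [ 0.8   0.63 -1.1   2.22  1.62  0.28 -2.63]
 place 36 45 0.1 [ 0.48  0.47 -0.57  2.16 -1.    0.23  0.18]
 place 36 55 0.0 [ 0.72  0.6  -0.83  2.06 -0.33  0.31 -0.25]
pick 42 0.1 [ 1.43  1.08 -1.34  2.12  1.96  0.65 -2.69]
 place 42 -15 40.8 [-1.51  0.78  1.26  2.28 -1.31  0.23 -1.16]
 place 42 0 71.2 [-1.38  0.52  1.19  2.29 -1.31  0.23 -0.73]
 place 42 16 37.6 [ 0.9   0.79 -1.35  2.23  1.79  0.6  -2.9 ]
 place 42 30 0.1 [ 0.98  0.87 -1.35  2.27  1.93  0.48 -2.77]
 place 42 45 6.8 [ 0.63  0.52 -0.69  2.18 -1.31  0.23  0.56]
 place 42 55 0.0 [ 0.89  0.72 -1.    2.09 -0.22  0.24 -0.26]
pick 48 0.1 [ 1.47  1.15 -1.35  2.17  2.2   0.65 -2.84]
 place 48 -15 63.0 [-1.61  0.89  1.33  2.28 -1.31  0.23 -1.26]
 place 48 0 101.4 [-1.51  0.56  1.31  2.29 -1.31  0.23 -0.78]
 place 48 16 62.4 [ 0.95  0.84 -1.35  2.23  1.91  0.56 -2.9 ]
 place 48 30 74.8 [ 0.65  0.41 -0.69  2.19 -1.31  0.23  0.31]
 place 48 45 22.0 [ 0.82  0.62 -0.86  2.17 -1.31  0.23  0.67]
 place 48 55 0.1 [ 0.92  0.75 -0.98  2.11 -0.75  0.23  0.32]
```

```bash
python3 - <<'E'
from ik import *
np.set_printoptions(precision=2,suppress=True)
mid=[.5,.5,0,2.1,3.0,.6,-2.5]
for t in (36,44,50):
    e,q=ik([607,-280,84],-5,t,q0=mid); print("pick",t,round(e,1),q)
    for psi in (5,16,30):
        v=np.array([np.cos(np.radians(psi)),np.sin(np.radians(psi))]); c=np.array([626,100])-49*v
        e,q=ik([*c,122],psi,t,n=8,q0=[-.1]+mid[1:]); print(" place",t,psi,round(e,1),q)
for p,y,t in [([547,-290,148],5,41),([475,-290,240],0,43),([475,-290,300],0,20),([475,-290,300],0,0)]:
    print(p,ik(p,y,t,q0=mid))
E
```

```text
pick 36 0.1 [ 1.09  0.68 -0.83  2.08  1.78  0.23 -2.84]
 place 36 5 0.1 [-1.22  0.64  1.11  2.38  4.19  0.45  0.14]
 place 36 16 12.5 [ 0.84  0.78 -1.35  2.23  1.7   0.67 -2.9 ]
 place 36 30 0.1 [ 0.76  0.59 -1.05  2.22  1.64  0.23 -2.66]
pick 44 0.0 [ 1.39  0.98 -1.22  2.14  2.11  0.53 -2.9 ]
 place 44 5 0.7 [ 0.07  0.41 -0.51  2.38  2.35  0.52  2.2 ]
 place 44 16 45.9 [ 0.92  0.8  -1.35  2.23  1.83  0.59 -2.9 ]
 place 44 30 0.0 [ 0.97  0.85 -1.32  2.29  2.07  0.45 -2.9 ]
pick 50 0.0 [ 1.47  1.16 -1.34  2.18  2.29  0.65 -2.9 ]
 place 50 5 10.0 [ 0.69  0.91 -1.35  2.38  2.22  1.09  2.74]
 place 50 16 70.7 [ 0.97  0.87 -1.35  2.23  1.95  0.55 -2.9 ]
 place 50 30 17.6 [ 1.04  0.97 -1.35  2.29  2.22  0.46 -2.9 ]
[547, -290, 148] (np.float64(0.09584835684796383), array([ 1.59,  0.81, -1.3 ,  2.13,  1.33,  0.32, -2.04]))
[475, -290, 240] (np.float64(8.680771275470285), array([ 1.86,  0.42, -1.35,  2.2 , -0.12,  0.23, -0.79]))
[475, -290, 300] (np.float64(0.10723989662974735), array([ 1.68,  0.36, -1.35,  1.92,  0.3 ,  0.82, -1.34]))
[475, -290, 300] (np.float64(0.04023169555931952), array([ 1.4 ,  0.57, -1.35,  1.71,  0.57,  1.33, -1.63]))
```

```bash
cat >> ik.py <<'E'
def ikf(P,yaw,t,q0,flip,n=8,m=.06,roll=0):
    p,G=goal(P,yaw,t); G=G*R.from_euler("y",roll)*R.from_euler("z",np.pi*flip); rng=np.random.default_rng(1); best=None; mid=np.array(q0)
    for i in range(n):
        s=np.clip(mid+rng.normal(0,.4 if i else 0,7),lo+m+.01,hi-m-.01)
        def e(q):
            A,r=fk(q,k.x); return np.r_[(A-p)/1000,.5*(r.inv()*G).as_rotvec(),.003*(q-mid)*[0,0,1,0,0,0,0]]
        z=least_squares(e,s,bounds=(lo+m,hi-m)); A,r=fk(z.x,k.x); err=np.linalg.norm(A-p)+100*np.linalg.norm((r.inv()*G).as_rotvec())
        if best is None or z.cost<best[0]: best=(z.cost,err,z.x)
    return best[1:]
E
python3 - <<'E'
from ik import *
np.set_printoptions(precision=2,suppress=True)
for t in (30,36,42,50):
    e,q=ikf([607,-280,84],-5,t,[.5,.5,0,2.1,3.1,.6,-1],1); print("pick",t,round(e,1),q)
    for psi in (5,16,30):
        v=np.array([np.cos(np.radians(psi)),np.sin(np.radians(psi))]); c=np.array([626,100])-49*v
        e,q=ikf([*c,122],psi,t,[-.1,.5,0,2.1,3.1,.6,-1],1); print(" place",t,psi,round(e,1),q)
E
```

```text
pick 30 0.0 [ 0.98  0.63 -0.71  2.02  1.1   0.23  0.92]
 place 30 5 0.0 [-0.08  0.35 -0.3   2.24  1.35  0.23  0.04]
 place 30 16 0.0 [ 0.33  0.41 -0.66  2.22  1.33  0.23  0.36]
 place 30 30 0.0 [ 0.62  0.51 -0.9   2.17  0.98  0.23  1.07]
pick 36 0.0 [ 0.42  0.52  0.01  2.13  4.23  0.23 -2.37]
 place 36 5 0.0 [-0.26  0.34 -0.11  2.32  2.16  0.23 -0.8 ]
 place 36 16 0.0 [-0.59  0.36  0.4   2.35  3.85  0.23 -2.3 ]
 place 36 30 0.0 [-0.11  0.36 -0.    2.28  4.37  0.25 -2.44]
pick 42 0.0 [ 0.45  0.54 -0.    2.18  3.86  0.37 -1.99]
 place 42 5 0.1 [-0.21  0.36 -0.19  2.38  2.45  0.4  -1.1 ]
 place 42 16 0.0 [-0.13  0.36 -0.13  2.38  3.1   0.33 -1.48]
 place 42 30 0.0 [-0.08  0.38 -0.    2.34  4.    0.39 -2.05]
pick 50 0.0 [ 0.47  0.59 -0.    2.24  3.68  0.59 -1.78]
 place 50 5 10.0 [ 0.69  0.91 -1.35  2.38  2.22  1.09 -0.4 ]
 place 50 16 7.6 [ 0.85  0.92 -1.35  2.38  2.32  0.83 -0.22]
 place 50 30 0.1 [ 0.22  0.45 -0.31  2.38  3.68  0.52 -1.64]
```

```bash
cat > plan.py <<'E'
from ik import *
import sys
np.set_printoptions(precision=2,suppress=True)
def plan(qT,rows=10,show=True):
    "Cartesian rows that follow a straight joint path to qT from the present joints"
    q=np.array(observe()["joints"]); qT=np.array(qT); out=[]; P,r=fk(q,k.x); zmin=9e9; n=0
    while np.abs(qT-q).max()>.01 and n<200:
        f=1.
        while True:
            qn=q+(qT-q)*min(1,f*.17/np.abs(qT-q).max()); Pn,rn=fk(qn,k.x)
            dr=np.degrees((r.inv()*rn).as_rotvec())/5; ds=r.inv().apply(Pn-P)/30
            if max(np.abs(dr).max(),np.abs(ds).max())<.98 and np.linalg.norm(dr)<1.3 and np.linalg.norm(ds)<1.2: break
            f*=.9
        out.append([ds.round(2).tolist(),dr.round(2).tolist()]); q,P,r=qn,Pn,rn; n+=1; zmin=min(zmin,P[2])
        if n%6==0 and show: print(n,"TCP",P.round(0),"z",r.as_matrix()[:,2],"q",q)
    print("rows",n,"zmin",zmin); 
    for o in out[:rows]: print(o)
E
python3 - <<'E'
from plan import *
for p in ([540,-275,200],[520,-275,240]):
    for t in (40,43): print(p,t,*ikf(p,-5,t,[.5,.5,-.1,2.1,3.6,.5,-1.8],1))
e,C=ikf([540,-275,200],-5,42,[.5,.5,-.1,2.1,3.6,.5,-1.8],1)
q=np.array(observe()["joints"]); 
W=np.array([.8,.25,-.35,1.9,.6,.55,-.4])
plan(W)
E
```

```text
[540, -275, 200] 40 14.447006191215307 [ 0.58  0.25 -0.1   2.27  4.45  0.23 -2.56]
[540, -275, 200] 43 1.1031303612840364 [ 0.71  0.25 -0.22  2.26  4.45  0.24 -2.53]
[520, -275, 240] 40 33.347161736658734 [ 0.59  0.18 -0.1   2.31  4.45  0.23 -2.57]
[520, -275, 240] 43 19.99310899081135 [ 0.71  0.17 -0.21  2.3   4.45  0.25 -2.54]
6 TCP [ 560. -287.  180.] z [ 0.59  0.09 -0.81] q [ 1.04  0.4  -0.56  2.07 -0.69  0.3   0.11]
12 TCP [ 541. -350.  219.] z [ 0.42 -0.12 -0.9 ] q [ 0.9   0.31 -0.44  1.97  0.08  0.45 -0.19]
rows 16 zmin 154.72014354843122
[[0.29, -0.08, -0.06], [0.12, -0.03, -0.93]]
[[0.24, -0.05, -0.07], [0.11, -0.08, -0.93]]
[[0.19, -0.02, -0.08], [0.11, -0.13, -0.92]]
[[0.14, 0.01, -0.09], [0.09, -0.19, -0.91]]
[[0.09, 0.04, -0.11], [0.08, -0.24, -0.9]]
[[0.04, 0.07, -0.13], [0.06, -0.29, -0.89]]
[[-0.02, 0.12, -0.16], [0.04, -0.38, -0.97]]
[[-0.09, 0.17, -0.19], [0.02, -0.44, -0.95]]
[[-0.16, 0.22, -0.22], [-0.02, -0.5, -0.93]]
[[-0.24, 0.27, -0.24], [-0.05, -0.56, -0.9]]
```

```bash
python3 - <<'E'
from plan import *
def chain(t,psi,z=128):
    T=np.radians(t); out=[]; y=np.radians(-5.2); u=np.array([np.cos(y),np.sin(y),0]); v=np.array([np.cos(np.radians(psi)),np.sin(np.radians(psi)),0])
    g=np.array([607,-280,83]); d=np.sin(T)*u-np.cos(T)*np.array([0,0,1]); c=np.array([626,100,0])-49*v
    L=[("pre",g-50*d,-5.2),("grip",g,-5.2),("lift",g+[0,0,55],-5.2)]
    for f in(.33,.66): L.append(("tr",(1-f)*(g+[0,0,55])+f*(c-60*v+[0,0,z+8]),-5.2+f*(psi+5.2)))
    L+=[("prein",c-60*v+[0,0,z],psi),("in",c+[0,0,z],psi),("down",c+[0,0,116],psi)]
    q0=[.5,.5,0,2.15,3.6,.45,-1.8]
    for n,p,w in L:
        e,q=ikf(p,w,t,q0,1,n=4,m=.04); out.append((n,round(e,1),q)); q0=q
    return out
for t in (42,46,50):
    for psi in (20,32):
        print(t,psi); [print("  ",*o) for o in chain(t,psi)]
E
```

```text
42 20
   pre 0.0 [ 0.47  0.44 -0.    2.24  3.99  0.34 -2.1 ]
   grip 0.0 [ 0.45  0.54 -0.    2.18  3.85  0.37 -1.98]
   lift 0.0 [ 0.45  0.43 -0.    2.17  4.13  0.28 -2.27]
   tr 0.0 [ 0.3   0.36 -0.    2.31  3.94  0.33 -2.08]
   tr 0.1 [ 0.42  0.32 -0.37  2.4   3.49  0.28 -1.63]
   prein 11.9 [ 0.98  0.73 -1.37  2.4   2.05  0.56 -0.02]
   in 0.0 [ 0.9   0.83 -1.37  2.31  2.01  0.66  0.06]
   down 0.0 [ 0.89  0.88 -1.37  2.32  2.04  0.69  0.06]
42 32
   pre 0.0 [ 0.47  0.44 -0.    2.24  3.99  0.34 -2.1 ]
   grip 0.0 [ 0.45  0.54 -0.    2.18  3.85  0.37 -1.98]
   lift 0.0 [ 0.45  0.43 -0.    2.17  4.13  0.28 -2.27]
   tr 0.0 [ 0.34  0.37 -0.    2.28  4.16  0.36 -2.21]
   tr 0.0 [ 0.2   0.33 -0.    2.37  4.18  0.41 -2.16]
   prein 0.1 [ 0.32  0.34 -0.33  2.4   4.06  0.35 -1.96]
   in 0.0 [ 0.23  0.4  -0.33  2.3   3.99  0.28 -1.96]
   down 0.0 [ 0.23  0.42 -0.33  2.31  3.91  0.3  -1.86]
46 20
   pre 0.0 [ 0.49  0.46 -0.    2.28  3.84  0.45 -1.93]
   grip 0.0 [ 0.46  0.56 -0.    2.22  3.74  0.48 -1.85]
   lift 0.0 [ 0.46  0.45 -0.    2.21  3.92  0.38 -2.05]
   tr 0.0 [ 0.31  0.38 -0.    
[... 891 characters left out ...]
0.    2.38  3.71  0.56 -1.82]
   tr 11.2 [ 1.25  0.85 -1.37  2.4   2.35  0.57 -0.11]
   prein 41.5 [ 1.01  0.84 -1.37  2.4   2.3   0.61 -0.12]
   in 0.0 [ 0.92  0.92 -1.37  2.38  2.34  0.74 -0.16]
   down 0.0 [ 0.91  0.97 -1.36  2.39  2.36  0.78 -0.14]
50 32
   pre 0.0 [ 0.51  0.49 -0.    2.32  3.75  0.58 -1.82]
   grip 0.0 [ 0.47  0.59 -0.    2.25  3.68  0.6  -1.77]
   lift 0.0 [ 0.47  0.47 -0.    2.24  3.79  0.49 -1.91]
   tr 0.0 [ 0.38  0.42 -0.    2.35  3.9   0.57 -1.9 ]
   tr 0.2 [ 0.65  0.42 -0.46  2.4   3.82  0.48 -1.67]
   prein 4.6 [ 1.18  0.9  -1.37  2.4   2.36  0.38  0.12]
   in 0.0 [ 1.05  0.96 -1.37  2.32  2.27  0.47  0.19]
   down 0.0 [ 1.05  1.01 -1.37  2.32  2.29  0.5   0.2 ]
```

>>> move_arm --motion '[[0,[0.29,-0.08,-0.06],[0.12,-0.03,-0.93]],[0,[0.24,-0.05,-0.07],[0.11,-0.08,-0.93]],[0,[0.19,-0.02,-0.08],[0.11,-0.13,-0.92]],[0,[0.14,0.01,-0.09],[0.09,-0.19,-0.91]],[0,[0.09,0.04,-0.11],[0.08,-0.24,-0.9]],[0,[0.04,0.07,-0.13],[0.06,-0.29,-0.89]],[0,[-0.02,0.12,-0.16],[0.04,-0.38,-0.97]],[0,[-0.09,0.17,-0.19],[0.02,-0.44,-0.95]],[0,[-0.16,0.22,-0.22],[-0.02,-0.5,-0.93]],[0,[-0.24,0.27,-0.24],[-0.05,-0.56,-0.9]]]'

```text
time: 5.53
ee_pos: [546.2, -317.6, 202.2]
orientation: [2.638, 1.104, 0.661]
contact_force: [0.0, 0.2, -0.8]
finger_gap: 44.2
finger_force: 0.0
```

```bash
python3 - <<'E'
from plan import *
print(observe()["joints"])
plan([.7,.25,-.25,1.95,1.6,.5,-.9])
E
```

```text
[ 0.68  0.3  -0.16  2.03 -0.48  0.42  0.16]
6 TCP [ 507. -422.  230.] z [ 0.31 -0.37 -0.87] q [ 0.69  0.28 -0.2   1.99  0.54  0.46 -0.36]
12 TCP [ 559. -519.  362.] z [ 0.44 -0.71 -0.54] q [ 0.7   0.25 -0.25  1.95  1.56  0.5  -0.88]
rows 13 zmin 200.20688546729826
[[-0.53, 0.02, -0.11], [0.07, -0.71, -0.86]]
[[-0.57, 0.1, -0.12], [-0.0, -0.74, -0.84]]
[[-0.6, 0.18, -0.13], [-0.08, -0.77, -0.83]]
[[-0.63, 0.26, -0.14], [-0.16, -0.79, -0.82]]
[[-0.65, 0.34, -0.15], [-0.24, -0.8, -0.8]]
[[-0.67, 0.42, -0.16], [-0.32, -0.81, -0.79]]
[[-0.68, 0.5, -0.16], [-0.4, -0.8, -0.77]]
[[-0.69, 0.58, -0.16], [-0.48, -0.8, -0.75]]
[[-0.69, 0.65, -0.17], [-0.56, -0.78, -0.74]]
[[-0.68, 0.73, -0.16], [-0.63, -0.76, -0.72]]
```

>>> move_arm --motion '[[0,[-0.53,0.02,-0.11],[0.07,-0.71,-0.86]],[0,[-0.57,0.1,-0.12],[0,-0.74,-0.84]],[0,[-0.6,0.18,-0.13],[-0.08,-0.77,-0.83]],[0,[-0.63,0.26,-0.14],[-0.16,-0.79,-0.82]],[0,[-0.65,0.34,-0.15],[-0.24,-0.8,-0.8]],[0,[-0.67,0.42,-0.16],[-0.32,-0.81,-0.79]],[0,[-0.68,0.5,-0.16],[-0.4,-0.8,-0.77]],[0,[-0.69,0.58,-0.16],[-0.48,-0.8,-0.75]],[0,[-0.69,0.65,-0.17],[-0.56,-0.78,-0.74]],[0,[-0.68,0.73,-0.16],[-0.63,-0.76,-0.72]]]'

```text
time: 6.37
ee_pos: [530.9, -497.7, 307.6]
orientation: [1.803, 1.475, -0.163]
contact_force: [0.7, -0.8, -0.6]
finger_gap: 44.2
finger_force: 0.0
```

```bash
python3 - <<'E'
from plan import *
print(observe()["joints"])
plan([.55,.28,-.1,2.05,3.2,.42,-1.7])
E
```

```text
[-0.04  0.28  0.65  2.01  0.89  0.27 -0.47]
6 TCP [ 573. -512.  334.] z [ 0.49 -0.7  -0.52] q [ 0.22  0.28  0.32  2.03  1.91  0.33 -1.01]
12 TCP [ 664. -436.  372.] z [ 0.79 -0.49 -0.35] q [ 0.48  0.28 -0.01  2.05  2.93  0.4  -1.56]
rows 14 zmin 308.81545662720094
[[-0.16, 0.06, 0.1], [-0.13, -0.3, -0.85]]
[[-0.15, 0.14, 0.09], [-0.21, -0.3, -0.84]]
[[-0.14, 0.22, 0.07], [-0.29, -0.3, -0.83]]
[[-0.14, 0.3, 0.05], [-0.37, -0.29, -0.81]]
[[-0.12, 0.38, 0.03], [-0.45, -0.28, -0.79]]
[[-0.11, 0.46, 0.01], [-0.53, -0.27, -0.77]]
[[-0.1, 0.54, -0.01], [-0.6, -0.25, -0.74]]
[[-0.08, 0.61, -0.02], [-0.67, -0.23, -0.72]]
[[-0.06, 0.68, -0.04], [-0.74, -0.2, -0.7]]
[[-0.04, 0.74, -0.06], [-0.79, -0.17, -0.68]]
```

>>> move_arm --motion '[[0,[-0.16,0.06,0.1],[-0.13,-0.3,-0.85]],[0,[-0.15,0.14,0.09],[-0.21,-0.3,-0.84]],[0,[-0.14,0.22,0.07],[-0.29,-0.3,-0.83]],[0,[-0.14,0.3,0.05],[-0.37,-0.29,-0.81]],[0,[-0.12,0.38,0.03],[-0.45,-0.28,-0.79]],[0,[-0.11,0.46,0.01],[-0.53,-0.27,-0.77]],[0,[-0.1,0.54,-0.01],[-0.6,-0.25,-0.74]],[0,[-0.08,0.61,-0.02],[-0.67,-0.23,-0.72]],[0,[-0.06,0.68,-0.04],[-0.74,-0.2,-0.7]],[0,[-0.04,0.74,-0.06],[-0.79,-0.17,-0.68]]]'

```text
time: 7.2
ee_pos: [622.6, -481.5, 357.6]
orientation: [0.997, 1.761, -0.31]
contact_force: [0.7, -0.5, -0.6]
finger_gap: 44.1
finger_force: 0.0
```

```bash
python3 - <<'E'
from plan import *
print(observe()["joints"])
plan([.47,.44,0,2.24,3.95,.34,-2.1])
E
```

```text
[ 0.23  0.28  0.3   2.04  2.54  0.33 -1.45]
6 TCP [ 622. -370.  214.] z [ 0.73 -0.32 -0.6 ] q [ 0.38  0.38  0.12  2.16  3.4   0.34 -1.84]
rows 11 zmin 119.2895608334635
[[0.91, 0.25, 0.1], [-0.46, 0.39, -0.91]]
[[0.96, 0.31, 0.09], [-0.5, 0.44, -0.88]]
[[0.9, 0.34, 0.08], [-0.49, 0.44, -0.76]]
[[0.94, 0.39, 0.07], [-0.52, 0.47, -0.73]]
[[0.96, 0.44, 0.06], [-0.55, 0.5, -0.71]]
[[0.98, 0.49, 0.06], [-0.58, 0.53, -0.68]]
[[0.89, 0.49, 0.06], [-0.54, 0.49, -0.59]]
[[0.9, 0.52, 0.06], [-0.56, 0.5, -0.58]]
[[0.9, 0.56, 0.06], [-0.58, 0.51, -0.56]]
[[0.89, 0.59, 0.07], [-0.59, 0.52, -0.55]]
```

>>> move_arm --motion '[[0,[0.91,0.25,0.1],[-0.46,0.39,-0.91]],[0,[0.96,0.31,0.09],[-0.5,0.44,-0.88]],[0,[0.9,0.34,0.08],[-0.49,0.44,-0.76]],[0,[0.94,0.39,0.07],[-0.52,0.47,-0.73]],[0,[0.96,0.44,0.06],[-0.55,0.5,-0.71]],[0,[0.98,0.49,0.06],[-0.58,0.53,-0.68]]]'

```text
time: 7.7
ee_pos: [620.6, -369.7, 212.4]
orientation: [0.499, 2.169, -0.203]
contact_force: [1.1, 0.4, 0.2]
finger_gap: 43.9
finger_force: 0.0
```

```bash
python3 - <<'E'
from plan import *
print(observe()["joints"],observe()["ee_pos"])
plan([.47,.44,0,2.24,3.99,.34,-2.1],show=False)
E
```

```text
[ 0.56  0.38 -0.1   2.15  3.21  0.31 -1.62] [ 620.57 -369.72  212.42]
rows 5 zmin 117.92533410053537
[[0.77, 0.51, 0.07], [-0.56, 0.37, -0.68]]
[[0.83, 0.56, 0.06], [-0.59, 0.44, -0.66]]
[[0.88, 0.6, 0.06], [-0.61, 0.51, -0.64]]
[[0.93, 0.62, 0.06], [-0.62, 0.58, -0.62]]
[[0.55, 0.37, 0.05], [-0.36, 0.36, -0.34]]
```

>>> move_arm --motion '[[0,[0.77,0.51,0.07],[-0.56,0.37,-0.68]],[0,[0.83,0.56,0.06],[-0.59,0.44,-0.66]],[0,[0.88,0.6,0.06],[-0.61,0.51,-0.64]],[0,[0.93,0.62,0.06],[-0.62,0.58,-0.62]],[0,[0.55,0.37,0.05],[-0.36,0.36,-0.34]],[0,[0,0,0],[0,0,0]]]'

```text
time: 8.2
ee_pos: [573.8, -272.8, 116.3]
orientation: [0.111, 2.414, -0.036]
contact_force: [-0.4, -0.2, 0.3]
finger_gap: 44.0
finger_force: 0.0
```

```bash
cat >> h.py <<'E'
def go(P,yaw,tilt,n=1):
    "flipped grasp: turn and shift rows (n equal rows, straight line) to the goal"
    o=observe(); r=R.from_rotvec(o["orientation"]); M=r.as_matrix(); a,t=np.radians(yaw),np.radians(tilt); p0=np.array(o["ee_pos"])
    print("t",round(o["time"],2),"q",o["joints"].round(2),"pos",p0.round(1),"yaw %.1f tilt %.1f roll %.1f"%(np.degrees(np.arctan2(M[1,2],M[0,2])),np.degrees(np.arccos(-M[2,2])),np.degrees(np.arcsin(M[2,1]))),"F",o["contact_force"].round(1),"gap",round(o["finger_gap"],1),"grip",round(o["finger_force"],1))
    z=np.array([np.sin(t)*np.cos(a),np.sin(t)*np.sin(a),-np.cos(t)]); y=-np.array([np.sin(a),-np.cos(a),0]); G=R.from_matrix(np.c_[np.cross(y,z),y,z])
    w=(r.inv()*G).as_rotvec(); s=(np.array(P)-p0)/n
    for i in range(n):
        ri=r*R.from_rotvec(w*i/n); print([(ri.inv().apply(s)/30).round(2).tolist(),(np.degrees(w/n)/5).round(2).tolist()])
E
python3 - <<'E'
from h import *
go([571,-277,120],-5.2,42,3)
m=camera_model("wrist"); im=camera("wrist"); print(m["eye"],m["orientation"])
cv2.imwrite("pics/w3.png",im); c=proj(m,[[656,-284.5,76],[610,-280.3,92]],True); print(c)
E
```

```text
t 8.2 q [ 0.8   0.47 -0.39  2.22  3.65  0.21 -1.68] pos [ 573.8 -272.8  116.3] yaw -4.9 tilt 41.5 roll 0.3 F [-0.4 -0.2  0.3] gap 44.0 grip 0.0
[[-0.01, -0.05, -0.05], [0.01, -0.03, -0.01]]
[[-0.01, -0.05, -0.05], [0.01, -0.03, -0.01]]
[[-0.01, -0.05, -0.05], [0.01, -0.03, -0.01]]
[ 423.05550431 -259.64923289  171.98884031] [-0.80877716 -0.74543555  1.33953847]
[[243.15740966 249.18508346]
 [242.13624415 245.24558391]]
```

View pics/w3.png

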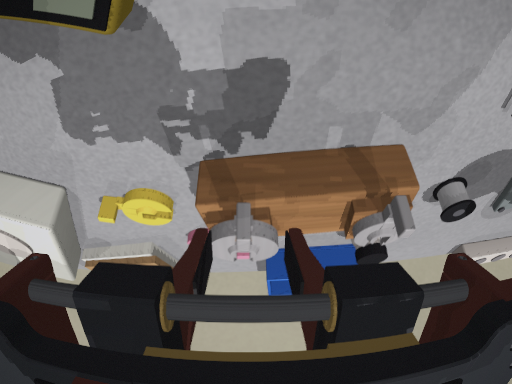

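The wrist image shows the steel lug at (243,205)–(243,258), centred between the fingers. The yellow look-alike is off to the left at (140,208).

```bash
python3 -c "
from h import *
go([605.2,-279.9,85],-5.2,42,4)"
```

```text
t 8.25 q [ 0.8   0.47 -0.39  2.22  3.64  0.22 -1.68] pos [ 575.4 -274.2  117.9] yaw -5.1 tilt 41.8 roll 0.2 F [ 0.4 -1.1  0.2] gap 43.8 grip 0.0
[[-0.01, -0.02, 0.37], [0.0, -0.01, -0.01]]
[[-0.0, -0.02, 0.37], [0.0, -0.01, -0.01]]
[[-0.0, -0.02, 0.37], [0.0, -0.01, -0.01]]
[[-0.0, -0.02, 0.37], [0.0, -0.01, -0.01]]
```

>>> move_arm --motion '[[-0.3,[0,-0.02,0.37],[0,0,0]],[-0.3,[0,-0.02,0.37],[0,0,0]],[-0.3,[0,-0.02,0.37],[0,0,0]],[-0.3,[0,-0.02,0.37],[0,0,0]],[-0.3,[0,0,0],[0,0,0]],[-0.3,[0,0,0],[0,0,0]]]'

```text
time: 8.75
ee_pos: [605.5, -279.2, 84.5]
orientation: [0.113, 2.41, -0.039]
contact_force: [-0.4, -0.7, -0.5]
finger_gap: 30.6
finger_force: 0.0
```

```bash
python3 -c "
from h import *
go([605.2,-279.9,85],-5.2,42,1)
m=camera_model('wrist'); im=camera('wrist'); print(proj(m,[[610,-280.3,92],[656,-284.5,76]],True))
cv2.imwrite('pics/w4.png',cv2.resize(im[150:330,140:380],(800,600),interpolation=cv2.INTER_CUBIC))"
```

```text
t 8.75 q [ 0.7   0.55 -0.3   2.17  3.58  0.26 -1.63] pos [ 605.5 -279.2   84.5] yaw -5.1 tilt 41.8 roll 0.2 F [-0.4 -0.7 -0.5] gap 30.6 grip 0.0
[[-0.01, -0.02, -0.02], [0.01, -0.05, -0.04]]
[[247.4728157  275.6619255 ]
 [247.64235197 273.09190796]]
```

View pics/w4.png

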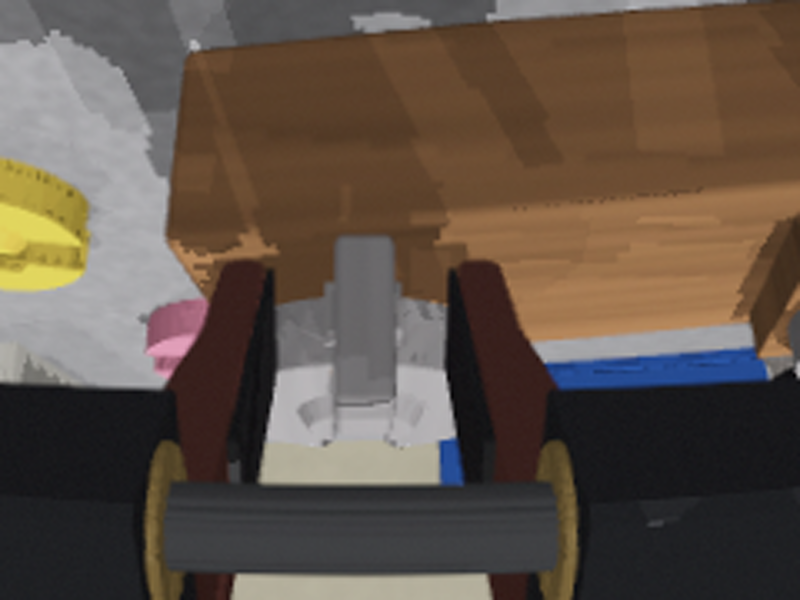

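The crop shows the lug at (365,320), centred between the open pads. Next I close and lift.

>>> move_arm --motion '[[-1,[0,0,0],[0,0,0]],[-1,[0,0,0],[0,0,0]],[-1,[0,0,0],[0,0,0]],[-1,[0,0,0],[0,0,0]],[-1,[0,0,0],[0,0,0]],[-1,[-0.1,0,-0.12],[0,0,0]],[-1,[-0.15,0,-0.17],[0,0,0]],[-1,[-0.3,0,-0.33],[0,0,0]],[-1,[-0.3,0,-0.33],[0,0,0]]]' --newtons 55

```text
time: 9.55
ee_pos: [604.0, -279.7, 122.7]
orientation: [0.114, 2.413, -0.039]
contact_force: [0.1, 0.3, -2.9]
finger_gap: 9.4
finger_force: 56.5
```

>>> move_arm --motion '[[-1,[-0.3,0,-0.33],[0,0,0]],[-1,[-0.1,0,-0.12],[0,0,0]],[-1,[0,0,0],[0,0,0]]]'

```text
time: 9.8
ee_pos: [605.2, -280.3, 141.3]
orientation: [0.113, 2.409, -0.042]
contact_force: [-0.4, -0.5, -2.3]
finger_gap: 9.7
finger_force: 56.5
```

```bash
python3 - <<'E'
from h import *
go([605.2,-279.9,140],-5.2,42,1)
t=camera("top"); s=camera("side")
mt,ms=camera_model("top"),camera_model("side")
cv2.imwrite('pics/v5.png',np.vstack([cv2.resize(s[130:205,210:330],(800,500),interpolation=cv2.INTER_CUBIC)]))
E
```

```text
t 9.8 q [ 0.72  0.44 -0.32  2.15  3.93  0.17 -2.01] pos [ 605.2 -280.3  141.3] yaw -5.3 tilt 41.9 roll 0.1 F [-0.4 -0.5 -2.3] gap 9.7 grip 56.5
[[0.03, 0.01, 0.03], [-0.01, -0.03, -0.03]]
```

View pics/v5.png

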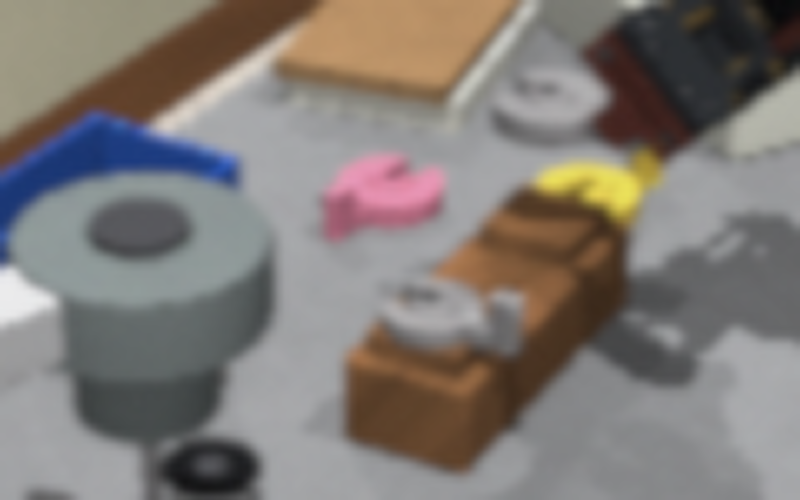

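The larger weight is gripped and hangs level clear of the rest at crop (550,100). The smaller weight is still on its pad at (430,310).

```bash
python3 -c "
from h import *
go([540.3,46.5,134],32,42,14)"
```

```text
t 9.9 q [ 0.72  0.45 -0.32  2.15  3.92  0.17 -2.  ] pos [ 604.5 -279.9  139.5] yaw -5.2 tilt 41.7 roll 0.1 F [-0.2  0.8 -3. ] gap 10.0 grip 56.5
[[0.18, 0.76, -0.14], [-0.35, -0.0, -0.4]]
[[0.15, 0.77, -0.11], [-0.35, -0.0, -0.4]]
[[0.12, 0.78, -0.09], [-0.35, -0.0, -0.4]]
[[0.1, 0.78, -0.07], [-0.35, -0.0, -0.4]]
[[0.07, 0.79, -0.04], [-0.35, -0.0, -0.4]]
[[0.04, 0.79, -0.02], [-0.35, -0.0, -0.4]]
[[0.01, 0.79, 0.01], [-0.35, -0.0, -0.4]]
[[-0.01, 0.79, 0.03], [-0.35, -0.0, -0.4]]
[[-0.04, 0.79, 0.06], [-0.35, -0.0, -0.4]]
[[-0.07, 0.79, 0.08], [-0.35, -0.0, -0.4]]
[[-0.1, 0.78, 0.1], [-0.35, -0.0, -0.4]]
[[-0.12, 0.77, 0.13], [-0.35, -0.0, -0.4]]
[[-0.15, 0.76, 0.15], [-0.35, -0.0, -0.4]]
[[-0.18, 0.75, 0.18], [-0.35, -0.0, -0.4]]
```

>>> move_arm --motion '[[-1,[0.18,0.76,-0.14],[-0.35,0,-0.4]],[-1,[0.15,0.77,-0.11],[-0.35,0,-0.4]],[-1,[0.12,0.78,-0.09],[-0.35,0,-0.4]],[-1,[0.1,0.78,-0.07],[-0.35,0,-0.4]],[-1,[0.07,0.79,-0.04],[-0.35,0,-0.4]],[-1,[0.04,0.79,-0.02],[-0.35,0,-0.4]],[-1,[0,0,0],[0,0,0]]]'

```text
time: 10.48
ee_pos: [576.2, -134.0, 136.7]
orientation: [-0.235, 2.403, 0.092]
contact_force: [0.8, 0.1, -1.7]
finger_gap: 9.5
finger_force: 56.4
```

```bash
python3 - <<'E'
from h import *
go([540.3,46.5,134],32,42,9)
m=camera_model('wrist'); im=camera('wrist'); print(m["eye"],m["orientation"]); print(proj(m,[[626,100,88],[626,100,168],[626,100,130],[671,113,96]],True))
cv2.imwrite('pics/w6.png',im)
for n in ["first_mid","stem","head"]: print(n,[([round(v) for v in d["box"]],round(d["score"],2)) for d in spot_in(n,"wrist")[:3]])
E
```

```text
t 10.48 q [ 0.66  0.39 -0.42  2.29  4.    0.23 -1.96] pos [ 576.2 -134.   136.7] yaw 11.3 tilt 41.8 roll 0.1 F [ 0.8  0.1 -1.7] gap 9.5 grip 56.4
[[0.01, 0.68, 0.01], [-0.31, -0.0, -0.35]]
[[-0.01, 0.68, 0.03], [-0.31, -0.0, -0.35]]
[[-0.03, 0.68, 0.04], [-0.31, -0.0, -0.35]]
[[-0.05, 0.68, 0.06], [-0.31, -0.0, -0.35]]
[[-0.07, 0.67, 0.08], [-0.31, -0.0, -0.35]]
[[-0.09, 0.67, 0.1], [-0.31, -0.0, -0.35]]
[[-0.11, 0.66, 0.12], [-0.31, -0.0, -0.35]]
[[-0.13, 0.65, 0.13], [-0.31, -0.0, -0.35]]
[[-0.15, 0.65, 0.15], [-0.31, -0.0, -0.35]]
[ 427.53586781 -164.09689578  191.80939456] [-0.72633138 -0.88682166  1.59379554]
[[453.91973896 236.63101206]
 [471.32067699 308.59673882]
 [463.74795355 273.33357466]
 [436.91274018 259.25962835]]
first_mid [([453, 249, 52, 52], 0.57)]
stem [([451, 232, 47, 39], 0.65), ([138, 169, 215, 92], 0.57), ([220, 231, 36, 39], 0.33)]
head [([440, 260, 141, 246], 0.82)]
```

View pics/w6.png

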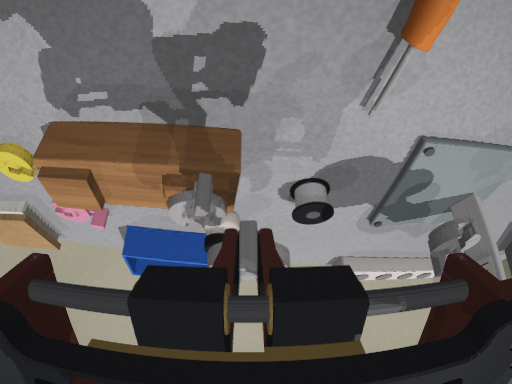

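>>> move_arm --motion '[[-1,[0,0.68,0.01],[-0.31,0,-0.35]],[-1,[-0.01,0.68,0.03],[-0.31,0,-0.35]],[-1,[-0.03,0.68,0.04],[-0.31,0,-0.35]],[-1,[-0.05,0.68,0.06],[-0.31,0,-0.35]],[-1,[0,0,0],[0,0,0]]]'

```text
time: 11.1
ee_pos: [561.0, -54.3, 135.6]
orientation: [-0.43, 2.38, 0.165]
contact_force: [0.4, -0.2, -1.8]
finger_gap: 9.9
finger_force: 56.4
```

```bash
python3 - <<'E'
from h import *
go([540.3,46.5,134],32,42,5)
m=camera_model('wrist'); im=camera('wrist'); print(m["eye"].tolist(),m["orientation"].tolist()); p=proj(m,[[626,100,88],[626,100,168],[626,100,130],[671,113,96]],True); print(p)
x0,y0=int(p[0,0])-80,int(p[0,1])-50; x0=min(x0,352); print(x0,y0)
cv2.imwrite('pics/w7.png',im); cv2.imwrite('pics/w7c.png',cv2.resize(im[y0:y0+120,x0:x0+160],(800,600),interpolation=cv2.INTER_CUBIC))
E
```

```text
t 11.1 q [ 0.6   0.37 -0.48  2.34  4.02  0.25 -1.94] pos [561.  -54.3 135.6] yaw 20.5 tilt 41.8 roll 0.0 F [ 0.4 -0.2 -1.8] gap 9.9 grip 56.4
[[-0.07, 0.68, 0.08], [-0.31, -0.01, -0.34]]
[[-0.09, 0.67, 0.1], [-0.31, -0.01, -0.34]]
[[-0.11, 0.67, 0.11], [-0.31, -0.01, -0.34]]
[[-0.13, 0.66, 0.13], [-0.31, -0.01, -0.34]]
[[-0.15, 0.65, 0.15], [-0.31, -0.01, -0.34]]
[419.076200934219, -108.22023361863602, 190.60789774809479] [-0.6694166521772893, -0.9662318487716616, 1.7368957956704452]
[[369.15722343 250.86604424]
 [380.38802549 329.03787087]
 [375.54398287 290.72709408]
 [352.84731377 272.81693006]]
289 200
```

View pics/w7c.png

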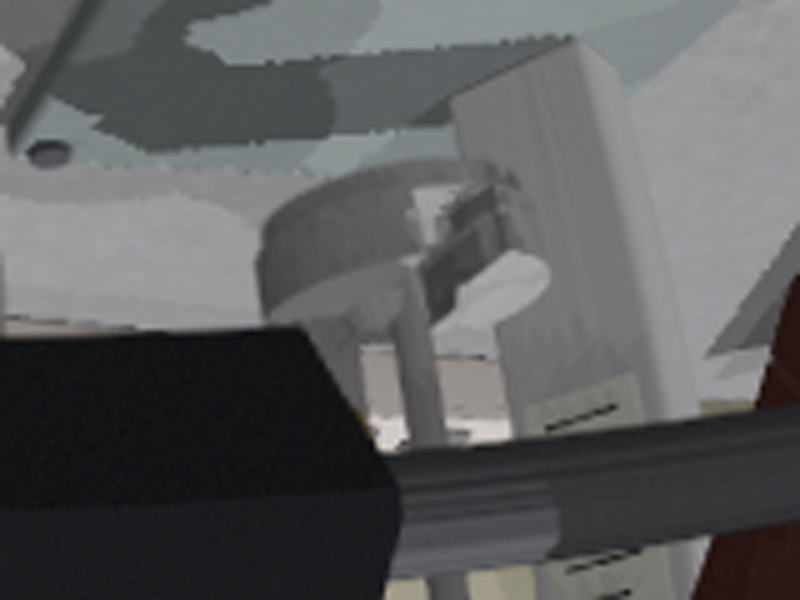

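```bash
python3 - <<'E'
from h import *
np.set_printoptions(precision=0,suppress=True)
m=dict(fx=297.3186,fy=297.3186,cx=247.905,cy=197.956,eye=np.array([419.076,-108.220,190.608]),orientation=np.array([-.669417,-.966232,1.736896]))
im=cv2.imread("pics/w7.png")
a=np.linspace(0,2*np.pi,200); 
big=cv2.resize(im[200:320,289:449],(800,600),interpolation=cv2.INTER_CUBIC)
def draw(z,r,col,c=(626,100)):
    P=np.c_[c[0]+r*np.cos(a),c[1]+r*np.sin(a),np.full(200,z)]; q=(proj(m,P,True)-[289,200])*5+2
    cv2.polylines(big,[q.astype(int)],True,col,1)
draw(95,30,(0,0,255)); draw(81,30,(0,255,0)); draw(99,11,(255,255,0))
v=np.array([np.cos(np.radians(18)),np.sin(np.radians(18))]); n=np.array([-v[1],v[0]])
B=[np.r_[np.array([626,100])+v*x+n*y,111] for x,y in((36,-5),(56,-5),(56,5),(36,5))]+[np.r_[np.array([626,100])-v*x+n*y,95] for x,y in((30,6),(-5,6),(-5,-6),(30,-6))]
q=((proj(m,B,True)-[289,200])*5+2).astype(int)
cv2.polylines(big,[q[:4]],True,(255,0,255),1); cv2.polylines(big,[q[4:]],False,(0,255,255),1)
cv2.imwrite("pics/w7d.png",big)
E
```

```text
(no output)
```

View pics/w7d.png

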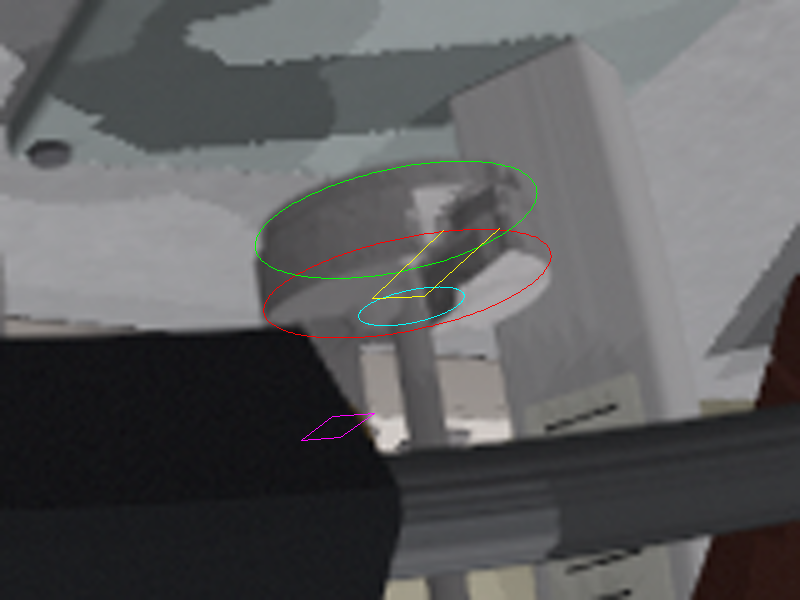

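The overlay (red = top face, green = underside, at an assumed first_mid z of 88) matches laterally. The real outline lies about 3 mm higher, so first_mid is near z 91. The first lug and slot fit an azimuth of about 18°, and the stem bearing agrees to about 1 mm.

>>> move_arm --motion '[[-1,[-0.07,0.68,0.08],[-0.31,0,-0.34]],[-1,[-0.09,0.67,0.1],[-0.31,0,-0.34]],[-1,[-0.11,0.67,0.11],[-0.31,0,-0.34]],[-1,[-0.13,0.66,0.13],[-0.31,0,-0.34]],[-1,[-0.15,0.65,0.15],[-0.31,0,-0.34]],[-1,[0,0,0],[0,0,0]],[-1,[0,0,0],[0,0,0]]]'

```text
time: 11.73
ee_pos: [541.8, 43.3, 133.9]
orientation: [-0.662, 2.336, 0.255]
contact_force: [-0.9, 0.2, -2.5]
finger_gap: 9.7
finger_force: 56.4
```

```bash
python3 - <<'E'
from h import *
go([540.3,46.5,133],32,42,1)
m=camera_model('wrist'); im=camera('wrist'); p=proj(m,[[626,100,95],[626,100,135],[626,100,150],[626,100,165]],True); print(p)
cv2.imwrite('pics/w8.png',im)
s=camera("side"); cv2.imwrite("pics/s8.png",s)
ms=camera_model("side"); print(proj(ms,[[626,100,90],[626,100,150],[583,73,118]]))
E
```

```text
t 11.73 q [ 0.5   0.37 -0.55  2.37  4.02  0.26 -1.9 ] pos [541.8  43.3 133.9] yaw 31.8 tilt 41.8 roll 0.1 F [-0.9  0.2 -2.5] gap 9.7 grip 56.4
[[0.01, 0.12, 0.03], [-0.03, -0.04, -0.06]]
[[253.51606012 257.76243998]
 [253.93313429 300.94415165]
 [254.07772035 317.963421  ]
 [254.21311184 335.28744922]]
[[233.68427076 213.2740544 ]
 [232.78046702 195.43007511]
 [251.68551765 205.12670322]]
```

>>> move_arm --motion '[[-1,[0,0.12,0.03],[-0.03,-0.04,-0.06]],[-1,[0,0,0],[0,0,0]],[-1,[-0.15,0,0.13],[0,0,0]],[-1,[-0.15,0,0.13],[0,0,0]],[-1,[-0.15,0,0.13],[0,0,0]],[-1,[0,0,0],[0,0,0]]]'

```text
time: 12.33
ee_pos: [557.6, 55.3, 134.3]
orientation: [-0.665, 2.329, 0.255]
contact_force: [-0.3, 0.6, -2.7]
finger_gap: 10.0
finger_force: 56.4
```

```bash
python3 - <<'E'
from h import *
go([582.7,73,132.5],32,42,6)
E
```

```text
t 12.33 q [ 0.45  0.38 -0.52  2.34  3.97  0.25 -1.87] pos [557.6  55.3 134.3] yaw 31.8 tilt 42.1 roll -0.0 F [-0.3  0.6 -2.7] gap 10.0 grip 56.4
[[-0.12, 0.01, 0.12], [-0.0, 0.0, -0.0]]
[[-0.12, 0.01, 0.12], [-0.0, 0.0, -0.0]]
[[-0.12, 0.01, 0.12], [-0.0, 0.0, -0.0]]
[[-0.12, 0.01, 0.12], [-0.0, 0.0, -0.0]]
[[-0.12, 0.01, 0.12], [-0.0, 0.0, -0.0]]
[[-0.12, 0.01, 0.12], [-0.0, 0.0, -0.0]]
```

>>> move_arm --motion '[[-1,[-0.12,0.01,0.12],[0,0,0]],[-1,[-0.12,0.01,0.12],[0,0,0]],[-1,[-0.12,0.01,0.12],[0,0,0]],[-1,[0,0,0],[0,0,0]]]'

```text
time: 12.67
ee_pos: [569.4, 64.0, 133.1]
orientation: [-0.665, 2.33, 0.255]
contact_force: [0.2, 0.6, -2.1]
finger_gap: 9.8
finger_force: 56.4
```

>>> move_arm --motion '[[-1,[-0.12,0.01,0.12],[0,0,0]],[-1,[-0.12,0.01,0.12],[0,0,0]],[-1,[0,0,0],[0,0,0]]]'

```text
time: 12.92
ee_pos: [577.7, 69.7, 132.6]
orientation: [-0.665, 2.33, 0.255]
contact_force: [0.5, 0.3, -1.9]
finger_gap: 9.5
finger_force: 56.4
```

>>> move_arm --motion '[[-1,[-0.12,0,0.11],[0,0,0]],[-1,[0,0,0],[0,0,0]]]'

```text
time: 13.08
ee_pos: [581.6, 72.0, 132.5]
orientation: [-0.665, 2.331, 0.255]
contact_force: [0.3, 0.8, -2.3]
finger_gap: 9.5
finger_force: 56.4
```

>>> move_arm --motion '[[-1,[-0.06,0,0.05],[0,0,0]],[-1,[0,0,0],[0,0,0]]]'

```text
time: 13.25
ee_pos: [583.0, 72.8, 132.3]
orientation: [-0.664, 2.332, 0.254]
contact_force: [-0.0, 0.4, -2.2]
finger_gap: 9.5
finger_force: 56.4
```

>>> move_arm --motion '[[-1,[-0.05,0,0.04],[0,0,0]],[-1,[0,0,0],[0,0,0]]]'

```text
time: 13.42
ee_pos: [583.3, 73.0, 131.3]
orientation: [-0.664, 2.335, 0.254]
contact_force: [-3.4, -3.0, -1.5]
finger_gap: 9.8
finger_force: 56.5
```

>>> move_arm --motion '[[-1,[0.05,0,-0.05],[0,0,0]],[-1,[0.05,0,0.06],[0,0,0]],[-1,[0.05,0,0.06],[0,0,0]],[-1,[0.05,0,0.06],[0,0,0]],[-1,[0,0,0],[0,0,0]]]'

```text
time: 13.83
ee_pos: [582.9, 72.8, 125.0]
orientation: [-0.664, 2.332, 0.255]
contact_force: [0.1, -0.6, -2.7]
finger_gap: 9.7
finger_force: 56.4
```

>>> move_arm --motion '[[-1,[0.05,0,0.05],[0,0,0]],[-1,[0.05,0,0.05],[0,0,0]],[-1,[0,0,0],[0,0,0]]]'

```text
time: 14.08
ee_pos: [582.8, 72.8, 121.0]
orientation: [-0.665, 2.332, 0.255]
contact_force: [-0.1, 0.1, -2.2]
finger_gap: 9.5
finger_force: 56.4
```

>>> move_arm --motion '[[-1,[0.04,0,0.05],[0,0,0]],[-1,[0,0,0],[0,0,0]]]'

```text
time: 14.25
ee_pos: [583.1, 72.8, 119.3]
orientation: [-0.664, 2.331, 0.255]
contact_force: [-0.7, -0.1, -1.2]
finger_gap: 9.6
finger_force: 56.4
```

>>> move_arm --motion '[[-1,[0.04,0,0.05],[0,0,0]],[-1,[0,0,0],[0,0,0]]]'

```text
time: 14.42
ee_pos: [583.1, 72.9, 117.5]
orientation: [-0.664, 2.331, 0.255]
contact_force: [-1.8, -0.6, 1.6]
finger_gap: 10.0
finger_force: 56.5
```

>>> move_arm --motion '[[-1,[0.04,0,0.05],[0,0,0]],[-1,[0,0,0],[0,0,0]]]'

```text
time: 14.58
ee_pos: [583.1, 72.8, 115.5]
orientation: [-0.664, 2.331, 0.255]
contact_force: [-2.6, -1.6, 1.7]
finger_gap: 9.8
finger_force: 56.5
```

>>> move_arm --motion '[[-1,[0.02,0,-0.03],[0,0,0]],[-1,[0,0,0],[0,0,0]],[-1,[0,0,0],[0,0,0]]]'

```text
time: 14.83
ee_pos: [583.0, 72.8, 116.6]
orientation: [-0.664, 2.329, 0.255]
contact_force: [0.4, 2.1, 1.8]
finger_gap: 9.8
finger_force: 56.5
```

```bash
python3 - <<'E'
from h import *
go([583,73,116],32,42,1)
m=camera_model("wrist"); w=camera("wrist"); s=camera("side"); 
p=proj(m,[[626,100,115]],True)[0].astype(int); print(p)
a=cv2.resize(w[p[1]-75:p[1]+75,p[0]-100:p[0]+100],(400,300),interpolation=cv2.INTER_CUBIC)
b=cv2.resize(s[180:225,200:260],(400,300),interpolation=cv2.INTER_CUBIC)
cv2.imwrite("pics/f.png",np.hstack([cv2.flip(a,-1),b]))
E
```

```text
t 14.83 q [ 0.3   0.43 -0.42  2.31  3.84  0.28 -1.78] pos [583.   72.8 116.6] yaw 31.8 tilt 42.1 roll -0.0 F [0.4 2.1 1.8] gap 9.8 grip 56.5
[[0.01, 0.01, 0.02], [-0.03, 0.02, -0.02]]
[250 282]
```

View pics/f.png

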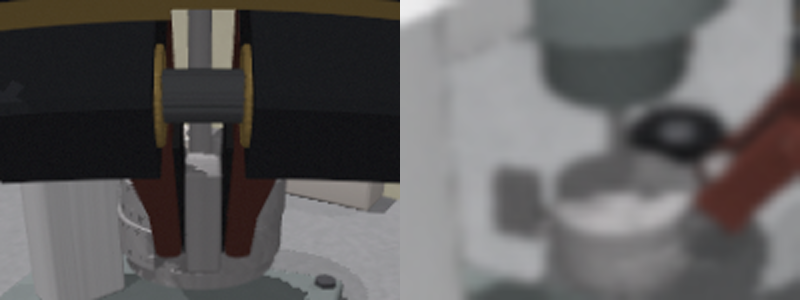

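The picture shows the new weight on the stem above the first one, with the first lug on the far side. A small wiggle under load will make sure it is nested.

>>> move_arm --motion '[[-1,[0.03,0,-0.02],[0,0,0]],[-1,[0,0.03,0],[0,0,0]],[-1,[0,-0.06,0],[0,0,0]],[-1,[0,0.03,0],[0,0,0]],[-1,[0,0,0],[0,0,0]]]'

```text
time: 15.35
ee_pos: [581.4, 71.4, 115.7]
orientation: [-0.664, 2.332, 0.254]
contact_force: [0.9, -0.4, 1.8]
finger_gap: 9.7
finger_force: 56.5
```

>>> move_arm --motion '[[-1,[0.02,0,-0.02],[0,0,0]],[-1,[0,0,0],[0,0,0]]]'

```text
time: 15.52
ee_pos: [580.9, 71.2, 116.0]
orientation: [-0.664, 2.331, 0.254]
contact_force: [3.6, 0.5, 2.5]
finger_gap: 9.6
finger_force: 56.5
```

>>> move_arm --motion '[[-1,[-0.02,0,-0.02],[0,0,0]],[-1,[0,0,0],[0,0,0]]]'

```text
time: 15.68
ee_pos: [580.7, 71.2, 116.7]
orientation: [-0.664, 2.332, 0.254]
contact_force: [2.2, 0.0, 0.8]
finger_gap: 9.8
finger_force: 56.5
```

>>> move_arm --motion '[[-1,[-0.02,0,-0.02],[0,0,0]],[-1,[0,0,0],[0,0,0]]]'

```text
time: 15.85
ee_pos: [580.5, 71.2, 117.3]
orientation: [-0.664, 2.332, 0.254]
contact_force: [2.2, 1.1, 1.6]
finger_gap: 10.0
finger_force: 56.5
```

>>> move_arm --motion '[[-1,[-0.07,0,0.01],[0,0,0]],[-1,[0,0,0],[0,0,0]],[-1,[0,0,0],[0,0,0]]]'

```text
time: 16.1
ee_pos: [581.1, 71.8, 117.7]
orientation: [-0.664, 2.334, 0.254]
contact_force: [-1.4, -1.5, 0.1]
finger_gap: 9.6
finger_force: 56.5
```

>>> move_arm --motion '[[-0.7,[0,0,0],[0,0,0]],[-0.6,[0,0,0],[0,0,0]],[-0.5,[0,0,0],[0,0,0]],[-0.5,[0,0,0],[0,0,0]],[-0.5,[0,0,0],[0,0,0]],[-0.5,[0,0,0],[0,0,0]]]'

```text
time: 16.6
ee_pos: [582.1, 72.3, 118.5]
orientation: [-0.665, 2.332, 0.255]
contact_force: [-0.0, 0.1, -0.3]
finger_gap: 21.9
finger_force: 0.0
```

```bash
python3 - <<'E'
from h import *
go([583,73,116],32,42,1)
s=camera("side"); cv2.imwrite("pics/s9.png",s); w=camera("wrist"); cv2.imwrite("pics/w9.png",w)
# has the finger gap view a level disc? compare predicted lug top quad with the picture: grey profile along the lug in the wrist view
m=camera_model("wrist")
for zc in (102,104,106):  # assumed weight centre height
    v=np.array([np.cos(np.radians(31.8)),np.sin(np.radians(31.8)),0]); c=np.array([626,100,zc])
    print(zc,proj(m,[c-56*v+[0,0,23],c-36*v+[0,0,23],c-56*v+[0,0,-7]],True).round(1).tolist())
print(cv2.cvtColor(w,cv2.COLOR_BGR2GRAY)[200:320:2,250].tolist())
E
```

```text
t 16.6 q [ 0.31  0.43 -0.43  2.31  3.85  0.27 -1.79] pos [582.1  72.3 118.5] yaw 31.8 tilt 42.0 roll -0.0 F [-0.   0.1 -0.3] gap 21.9 grip 0.0
[[0.03, 0.0, 0.09], [-0.03, -0.0, -0.03]]
102 [[250.7, 269.0], [250.4, 279.5], [250.5, 218.1]]
104 [[250.7, 272.6], [250.4, 282.8], [250.5, 221.2]]
106 [[250.7, 276.3], [250.4, 286.1], [250.5, 224.4]]
[77, 76, 76, 77, 77, 76, 84, 94, 94, 94, 87, 93, 93, 93, 92, 93, 93, 92, 92, 92, 92, 91, 92, 92, 92, 91, 92, 92, 90, 90, 93, 92, 92, 91, 125, 146, 146, 146, 146, 161, 97, 89, 88, 90, 88, 89, 89, 88, 35, 38, 47, 50, 47, 53, 53, 53, 56, 56, 55, 53]
```

>>> move_arm --motion '[[-0.5,[0,0,-0.15],[0,0,0]],[-0.5,[0,0,-0.3],[0,0,0]],[-0.5,[0,0,-0.5],[0,0,0]],[-0.5,[0,0,-0.5],[0,0,0]],[-0.5,[0,0,-0.5],[0,0,0]],[-0.5,[0,0,-0.5],[0,0,0]],[-0.5,[0,0,0],[0,0,0]],[-0.5,[0,0,0],[0,0,0]]]'

```text
time: 17.37
ee_pos: [540.5, 45.3, 173.6]
orientation: [-0.663, 2.331, 0.252]
contact_force: [0.7, -0.0, -0.8]
finger_gap: 22.2
finger_force: 0.0
```

```bash
python3 - <<'E'
from h import *
go([583,73,116],32,42,1)
m=camera_model("wrist"); w=camera("wrist"); cv2.imwrite("pics/w10.png",w); s=camera("side"); cv2.imwrite("pics/s10.png",s); ms=camera_model("side")
g=cv2.cvtColor(w,cv2.COLOR_BGR2GRAY); gs=cv2.cvtColor(s,cv2.COLOR_BGR2GRAY)
e=np.array(m["eye"]); b=np.array([e[0]-626,e[1]-100]); b/=np.linalg.norm(b)
for ang in (-35,-25,25,35):
    c,sn=np.cos(np.radians(ang)),np.sin(np.radians(ang)); q=np.array([c*b[0]-sn*b[1],sn*b[0]+c*b[1]])*30+[626,100]
    zs=np.arange(60,130,2.); p=proj(m,np.c_[np.tile(q,(len(zs),1)),zs],True)
    print(ang,p[0].round(),[(int(z),int(v)) for z,v in zip(zs,cv2.remap(g,p[:,0].astype(np.float32),p[:,1].astype(np.float32),1).ravel())])
bs=np.array([ms["eye"][0]-626,ms["eye"][1]-100]); bs/=np.linalg.norm(bs)
for ang in (-30,0,25):
    c,sn=np.cos(np.radians(ang)),np.sin(np.radians(ang)); q=np.array([c*bs[0]-sn*bs[1],sn*bs[0]+c*bs[1]])*30+[626,100]
    zs=np.arange(60,130,2.); p=proj(ms,np.c_[np.tile(q,(len(zs),1)),zs])
    print("side",ang,p[0].round(),cv2.remap(gs,p[:,0].astype(np.float32),p[:,1].astype(np.float32),1).ravel().tolist())
print([(n,[([round(v) for v in d["box"]],round(d["score"],2)) for d in spot_in(n,"wrist")[:3]]) for n in("weight_mid","first_mid")])
E
```

```text
t 17.37 q [ 0.65  0.3  -0.71  2.34  4.38  0.19 -2.28] pos [540.5  45.3 173.6] yaw 31.6 tilt 42.0 roll -0.1 F [ 0.7 -0.  -0.8] gap 22.2 grip 0.0
[[0.03, 0.04, 2.56], [-0.06, 0.01, -0.03]]
-35 [269. 174.] [(60, 141), (62, 142), (64, 141), (66, 140), (68, 99), (70, 89), (72, 91), (74, 91), (76, 90), (78, 91), (80, 89), (82, 92), (84, 104), (86, 102), (88, 106), (90, 97), (92, 98), (94, 97), (96, 103), (98, 103), (100, 103), (102, 105), (104, 105), (106, 106), (108, 107), (110, 142), (112, 157), (114, 157), (116, 155), (118, 69), (120, 31), (122, 32), (124, 31), (126, 30), (128, 27)]
-25 [264. 172.] [(60, 142), (62, 141), (64, 141), (66, 141), (68, 140), (70, 103), (72, 90), (74, 91), (76, 91), (78, 96), (80, 96), (82, 97), (84, 95), (86, 75), (88, 68), (90, 87), (92, 87), (94, 87), (96, 102), (98, 105), (100, 106), (102, 105), (104, 103), (106, 103), (108, 106), (110, 148), (112, 158), (114, 158), (116, 158), (118, 155), (120, 143), (122, 132), (124, 134), (126, 110), (128, 95)]
25 [237. 172.] [(60, 125), (62, 124), (64, 125), (66, 126), (68, 112), (70, 73), (72, 73), (74, 73), (76, 74)
[... 649 characters left out ...]
 (126, 77), (128, 76)]
side -30 [229. 228.] [77, 79, 82, 86, 90, 94, 95, 98, 102, 106, 109, 111, 112, 114, 116, 118, 119, 119, 118, 116, 115, 116, 118, 128, 140, 155, 164, 168, 163, 156, 144, 128, 106, 96, 89]
side 0 [234. 228.] [91, 93, 94, 95, 97, 98, 99, 100, 101, 103, 108, 115, 120, 123, 123, 123, 123, 124, 125, 124, 123, 123, 126, 130, 142, 153, 163, 168, 170, 170, 170, 171, 165, 155, 130]
side 25 [239. 228.] [92, 92, 91, 90, 91, 92, 93, 93, 93, 96, 99, 104, 108, 113, 114, 114, 113, 113, 114, 115, 116, 118, 122, 129, 142, 156, 167, 175, 176, 173, 168, 153, 137, 118, 108]
[('weight_mid', [([249, 214, 64, 62], 0.7)]), ('first_mid', [([249, 222, 56, 59], 0.59), ([26, 100, 52, 86], 0.49)])]
```

```bash
python3 - <<'E'
from h import *
m7=dict(fx=297.3186,fy=297.3186,cx=247.905,cy=197.956,eye=np.array([419.076,-108.220,190.608]),orientation=np.array([-.669417,-.966232,1.736896]))
for name,m,f in (("w7",m7,"pics/w7.png"),("now",camera_model("wrist"),"pics/w10.png")):
    g=cv2.cvtColor(cv2.imread(f),cv2.COLOR_BGR2GRAY); az0=np.degrees(np.arctan2(m["eye"][1]-100,m["eye"][0]-626)); print(name,"cam az",az0.round(),"eye",m["eye"].round())
    for az in (150,160,170,180,220,230,240,250,260,270):
        q=[626+30*np.cos(np.radians(az)),100+30*np.sin(np.radians(az))]; zs=np.arange(62,122,1.5)
        if np.cos(np.radians(az-az0))<.3: continue
        p=proj(m,np.c_[np.tile(q,(len(zs),1)),zs],True).astype(np.float32)
        print(az,cv2.remap(g,p[:,0],p[:,1],1).ravel().tolist())
E
```

```text
w7 cam az -135.0 eye [ 419. -108.  191.]
160 [115, 115, 115, 115, 115, 115, 116, 116, 116, 116, 116, 116, 116, 116, 116, 116, 115, 109, 111, 114, 112, 113, 113, 113, 115, 135, 149, 152, 140, 119, 117, 117, 118, 116, 116, 113, 111, 110, 109, 108]
170 [114, 115, 115, 116, 116, 115, 115, 116, 116, 115, 115, 115, 114, 107, 96, 92, 109, 112, 109, 113, 115, 116, 116, 115, 114, 149, 166, 161, 157, 163, 144, 118, 117, 116, 117, 117, 114, 111, 111, 110]
180 [95, 89, 113, 115, 115, 115, 115, 116, 116, 115, 116, 117, 113, 101, 98, 94, 109, 97, 100, 109, 96, 98, 97, 96, 98, 152, 164, 164, 161, 159, 163, 163, 138, 119, 118, 115, 112, 112, 112, 112]
220 [96, 94, 94, 94, 95, 96, 95, 104, 135, 130, 131, 130, 110, 98, 97, 97, 99, 99, 105, 125, 113, 107, 105, 96, 99, 131, 94, 83, 86, 91, 89, 85, 97, 89, 113, 125, 121, 120, 113, 119]
230 [95, 95, 96, 95, 95, 95, 94, 103, 146, 145, 138, 130, 106, 88, 87, 90, 92, 93, 95, 94, 93, 92, 92, 90, 94, 104, 106, 105, 103, 111, 111, 103, 88, 85, 85, 85, 84, 84, 84, 82]
240 [91, 84, 82, 85, 89, 94, 103, 146, 145, 146, 147, 143, 106, 88, 85, 90, 93, 87, 92, 91, 91,
[... 1743 characters left out ...]
105, 106, 104, 103]
240 [125, 125, 125, 116, 85, 73, 74, 74, 73, 73, 77, 81, 82, 84, 88, 91, 90, 89, 90, 89, 84, 83, 88, 90, 89, 90, 92, 91, 90, 89, 89, 95, 103, 103, 103, 102, 103, 103, 94, 84]
250 [100, 76, 72, 72, 72, 74, 73, 73, 73, 73, 74, 78, 81, 81, 83, 82, 82, 84, 84, 82, 81, 80, 84, 85, 83, 87, 87, 87, 88, 88, 88, 95, 104, 105, 105, 106, 107, 83, 38, 26]
260 [72, 72, 73, 73, 73, 73, 72, 72, 73, 73, 73, 74, 77, 78, 80, 81, 80, 80, 79, 78, 78, 75, 78, 83, 83, 84, 83, 84, 82, 82, 82, 92, 102, 104, 101, 57, 31, 31, 30, 29]
270 [72, 73, 73, 72, 73, 73, 73, 73, 73, 74, 74, 74, 73, 84, 104, 92, 83, 76, 75, 74, 74, 73, 74, 75, 76, 77, 78, 78, 77, 78, 79, 87, 100, 84, 36, 31, 31, 31, 32, 31]
```

The edge heights agree with nesting. The stack spans z 77 to 109, which is 32 mm, made up of the 18.2 mm measured earlier plus 14 mm. The hanger has sunk 3.4 mm, as expected for 0.28 kg, and the top rim is at the same height all round.

>>> move_arm --motion '[[-0.5,[0,0,-0.3],[0,0,0]],[-0.5,[0,0,0],[0,0,0]],[-0.5,[0,0,0],[0,0,0]],[-0.5,[0,0,0],[0,0,0]],[-0.5,[0,0,0],[0,0,0]],[-0.5,[0,0,0],[0,0,0]]]'

```text
time: 18.07
ee_pos: [535.2, 43.4, 179.6]
orientation: [-0.665, 2.332, 0.255]
contact_force: [0.6, -0.3, -0.2]
finger_gap: 21.8
finger_force: 0.0
```

```bash
python3 -c "
from workcell import *
print(sign_off())"
```

```text
the job is handed in; nothing more can be done
None
```

The job is handed in, with no verdict returned: by my measurements the larger weight is nested level on the first weight on the hanger stem, slots about 14° from exactly opposite, gripper clear at about 18 s of the 46 s.

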